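# Put the coffee bench back in order

### The arm

A 6-joint arm with a two-finger parallel gripper is mounted at the origin on the work surface. World frame = base frame: x ahead of the robot, y to its left, z up, the work surface at z = 0. Lengths are in m, angles in rad, forces in N, time in s.
With the tool pointing down it reaches from about 0.3 to 0.875 m from the base axis. Payload 6.4 kg.
Tool frame: the origin (TCP) lies at the very end of the fingers, on their centre line; the grasp point (between the pads) lies 19 mm behind it; y points along the fingers, x is the direction in which the jaws open and shut, and the axes are right-handed (so a half turn about y gives the same grasp; the last joint's range is limited). The gripper opens to 88 mm and grips with 3 to 60 N. Pads are 18 mm wide; open, the fingers measure 123 mm over their backs; the gripper's body (75 mm by 187 mm) begins 45 mm behind the grasp point.
Start: joints at [-1.454, 0.181, 1.607, -0, 1.354, -0.206], TCP at [0.182, -0.545, 0.239] pointing down, gripper open.
Joint ranges: [-2.99, 2.99], [-0.89, 2.07], [0.3, 2.58], [-1.14, 4.28], [0, 2.63], [-3.12, 3.12]. Speed limits (rad/s): [2.57, 2.57, 3.01, 3.14, 3.14, 3.14].

### API

Orientations are given as a 3x3 rotation matrix whose columns are the frame's x, y, z axes.
In Python, from cell import manip gives the robot as it stands.
- The arm moves only by the tool carry_out, never from a script. Its argument "moves" is a list that holds one entry, the list of rows, each a list of 7 numbers: the shift along the tool's x, y, z in units of 40 mm (1.0 is 40 mm), then the turn, a rotation vector about the tool's x, y, z in units of 5 degrees (1.0 is 5 degrees), then the finger opening in mm, from 0 to 88.1. In form: [[[x, y, z, rx, ry, rz, grip], ...]]. A call has 1 to 12 rows; each row shifts and turns the pose as measured when the row begins, along the tool's axes as they then stand; what a row does not reach is not made up. A row lasts 1/10 s, in which the tool goes at most 50 mm and 8.59 degrees, less where a joint would pass 70% of its speed; a pose out of reach is approached as far as the arm can. A call is refused whole if a number of a shift passes 1 or a number of a turn 1, either way. A call with a gripper value outside its range is refused whole. The fingers move at their own pace and stop on an object; "force" is the grip in N (left out, the last holds). Time passes only in rows, so rows that do not move let the fingers close. It gives the time, the measured TCP pose, the force and the opening at its end, in the units of the state.
- manip.get_state(): the state, without advancing time (a new reading comes with each control period).
- manip.get_image(name): name is "scene" or "top"; returns a dict with "color" (480x640x3 uint8, red, green, blue), "camera_matrix" (3x3 intrinsics, pixels), "R" (3x3) and "t" (3): a world point X has camera coordinates R X + t. Camera axes: x right, y down, z forward; pixel columns grow to the right and rows downward; lengths in m; the calibration is good to about 2 mm. A picture is of the moment at which its call begins. There is no depth.
- manip.finish_job(): hands the job in, once; it reports no verdict.
The state is a dict: "time_s": time; "q": joint angles; "dq": joint speeds; "tau": joint torques, N m; "eef_pos": TCP position; "tool_rot": TCP orientation; "force": force on the tool from outside, world axes, zero at the start; "wrist_torque": the same for the moment, N m; "gripper_width": finger opening in m.
Only numpy, scipy, OpenCV 4.12 (cv2) and the standard library are available. Lean on these libraries where they do the work, as an engineer would, in place of code of your own. Each camera call takes 0.05 s, during which the arm holds its last target.

### The job

The bench by the coffee machine is in a muddle after the rush. Stand the clear glass and the amber glass in the two empty end bays of the blue glass rack, one to a bay, stand the white cup and the blue cup side by side on the railed cup tray, and put the tamper foot down in the round metal-rimmed cup of the black tamping mat. Keep everything upright, never tipping it over, and leave the cocoa shaker and the glass already in the rack where they are.

Things in the scene. Friction and masses are not known exactly. Their poses are not given: they have to be found in the camera images.
- glass_clear_mid (a point): Loose espresso glass of clear, colourless glass, standing upright on the bench. Origin: the centre of the glass, half-way up, 36 mm above its foot; z up along its axis. Open at the top, 72 mm tall, round: 48 mm across the foot, 57 mm at 30 mm height, 60 mm at the rim; wall 3 mm. About 130 g.
- glass_amber_mid (a point): Loose espresso glass of amber (brown) glass, standing upright on the bench; otherwise the same as the clear one. Origin: the centre of the glass, half-way up, 36 mm above its foot; z up along its axis. Open at the top, 72 mm tall, round: 48 mm across the foot, 57 mm at 30 mm height, 60 mm at the rim; wall 3 mm. About 130 g.
- cup_white_mid (a point): Loose white china espresso cup, standing upright on the bench. 62 mm tall, open at the top: foot 46 mm across, widening to a straight wall 62 mm across from 26 mm height up to the rim; wall 3.5 mm. One loop handle on the side of its own -x axis, 7 mm thick, reaching 54 mm from the cup's axis, between 22 and 53 mm height: grip the body across its y axis. Origin: the centre of the cup, half-way up, 31 mm above its foot; z up. About 150 g.
- cup_blue_mid (a point): Loose blue china espresso cup, otherwise the same as the white one. 62 mm tall, open at the top: foot 46 mm across, widening to a straight wall 62 mm across from 26 mm height up to the rim; wall 3.5 mm. One loop handle on the side of its own -x axis, 7 mm thick, reaching 54 mm from the cup's axis, between 22 and 53 mm height: grip the body across its y axis. Origin: the centre of the cup, half-way up, 31 mm above its foot; z up. About 150 g.
- tamper_mid (a point): Loose coffee tamper, standing on its foot: round steel foot 58 mm across and 9 mm thick, a neck, and a dark wooden handle, round, 34 mm across with a straight part from 42 to 69 mm height, top at 78 mm. Grip it by the handle. Origin: on its axis half-way up, 39 mm above the underside of the foot; z up. About 0.38 kg.
- glass_rack: Blue plastic glass rack, fixed, 86 mm (its x) by 250 mm (its y) and 26 mm high, with three open square bays in a row along its y axis, 78 by 78 mm inside, 82 mm apart, parted by 4 mm walls whose top is 26 mm up. Origin: centre of its underside, on the bench; z up. The floor of the bays is 6 mm up. The bay centres are at y = -82, 0 and +82 mm in its frame; a green glass already stands in the middle bay, the two end bays are empty.
- cup_tray: Cup tray, fixed: a metal deck with a dark ribbed mat and a steel rail of 5 mm rod all round it, 92 mm (its x) by 236 mm (its y). Origin: centre of its underside, on the bench; z up. Its deck is 8 mm above the bench, the top of the rail 24 mm. Inside the rail it is 76 by 220 mm: room for two cups side by side along its y axis (about 55 mm either side of the centre); handles may reach out over the rail.
- tamper_well (a point): Centre of the rubber floor of the round tamper cup on the black rubber tamping mat (fixed; the mat is 120 mm (x) by 200 mm (y), 8 mm thick). The cup is a bright metal collar, 92 mm across outside and 76 mm inside; its floor, at this point, is 9 mm above the bench and its rim 24 mm above the bench. z up; the cup sits 45 mm from the mat's centre towards the mat's +y end.
- glass_set_mid (a point): Green espresso glass that already stands in the middle bay of the glass rack: leave it there. Loose. Origin: the centre of the glass, half-way up, 36 mm above its foot; z up along its axis. Open at the top, 72 mm tall, round: 48 mm across the foot, 57 mm at 30 mm height, 60 mm at the rim; wall 3 mm. About 130 g.
- shaker_mid (a point): Round steel cocoa shaker with a dark sieve lid, 63 mm across and 72 mm tall, loose, standing among the things on the bench: leave it where it is. Origin: its centre, half-way up, 36 mm above the bench; z up.
There are look-alikes about, which are no part of the job. What is shaped like the part that bears cup_white_mid but pink or red is not meant.

How it is judged:
By the outcome, as a careful person would: the job done as asked, in the order asked, and still so for the second after the job is handed in, with the robot touching nothing.
It also fails if it takes over 125 s, if anything falls off the work surface, if the arm or the gripper's body presses on something with over 40 N, if the wrist force passes 120 N, or if a joint passes its speed limit or range.

## Working session

There is one attempt and no reset: what is moved stays moved. The work goes in short steps, Python scripts to look and compute and a tool call to move; the robot and the scene stay as the last step left them, time stands still between calls to the robot, and variables do not carry over. Pictures are saved under pics/ and viewed, and the job is handed in when it is done.

Besides the shell and the picture viewer there is one more tool, called after ">>>" in YAML: its name, and indented under it one key for each argument. carry_out: Moves the arm, as the interface text tells. Its arguments: {"type":"object","properties":{"moves":{"type":"array"},"force":{"type":"number"}},"required":["moves"]}

```bash
mkdir -p pics; ls; cat > h.py <<'E'
import numpy as np, cv2
from cell import manip
def snap(n,tag):
    im=manip.get_image(n); cv2.imwrite(f'pics/{tag}.png',im['color'][:,:,::-1]); np.savez(f'pics/{tag}.npz',**im); return im
def load(tag): return dict(np.load(f'pics/{tag}.npz'))
def ray(im,u,v,z):
    K,R,t=im['camera_matrix'],im['R'],im['t']
    d=R.T@np.linalg.inv(K)@np.array([u,v,1.]); c=-R.T@t
    return c+d*(z-c[2])/d[2]
def proj(im,X):
    p=im['camera_matrix']@(im['R']@np.array(X)+im['t']); return p[:2]/p[2]
E
python3 - <<'E'
from h import *
for n in('scene','top'):
    im=snap(n,n+'0'); print(n,im['camera_matrix'][0,0],-im['R'].T@im['t'],im['R'])
s=manip.get_state(); print(s)
E
```

```text
pics
scene 540.7572840205434 [1.05096118 0.89902569 0.83242407] [[-0.78287238  0.62209117  0.01064921]
 [ 0.37311363  0.4831051  -0.79208313]
 [-0.49789261 -0.61612664 -0.61032034]]
top 579.8601448263182 [0.19619019 0.12144467 1.53562747] [[-0.00828328 -0.99994011  0.00715265]
 [-0.98782642  0.00707135 -0.15539935]
 [ 0.15533947 -0.00835279 -0.98782584]]
{'time_s': 0.1, 'q': array([-1.45431565e+00,  1.81459598e-01,  1.60788388e+00,  1.80730627e-05,
        1.35379816e+00, -2.06327008e-01]), 'dq': array([-0.00061774, -0.00213747, -0.00019981,  0.00084692, -0.00034513,
       -0.00017032]), 'tau': array([ 4.60522933e-04, -4.34820771e+01, -3.42694080e+01,  7.03387731e-02,
        3.39956372e-02, -4.14938415e-05]), 'eef_pos': array([ 0.18235885, -0.54482045,  0.23791591]), 'tool_rot': array([[ 3.17226646e-01, -1.62489516e-04,  9.48349740e-01],
       [-9.48348547e-01,  1.54054020e-03,  3.17226511e-01],
       [-1.51251688e-03, -9.99998800e-01,  3.34603705e-04]]), 'force': array([-0.21178927, -0.77061381,  0.74986718]), 'wrist_torque': array([ 0.0035431 ,  0.03135411, -0.02242291]), 'gripper_width': 0.08832454412783433}
```

View pics/top0.png

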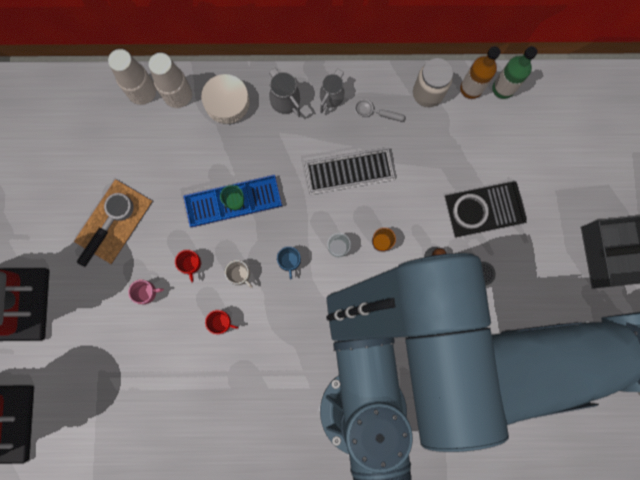

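View pics/scene0.png

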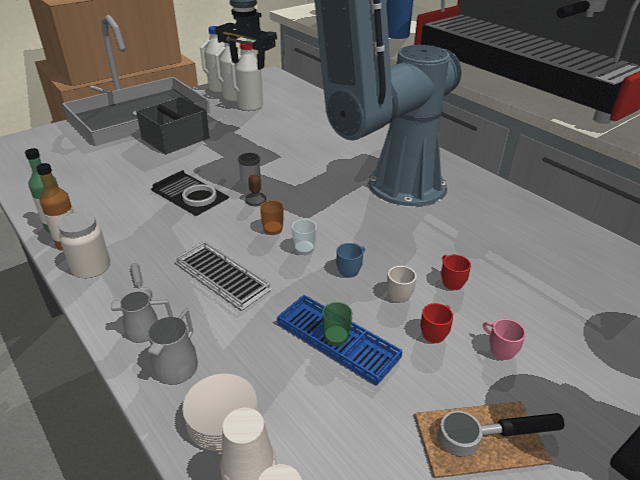

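The top view shows the clear glass at (339,244), amber glass (383,239), blue cup (288,259), white cup (237,272), rack (234,201), tray (350,170), mat (485,209), and the tamper partly hidden by the arm near (437,255). The red cups at (188,262) and (218,322) and the pink one at (142,292) are decoys. The scene view shows the tamper at (255,190) and the shaker behind it at (249,165).

I'll enlarge crops to confirm this.

```bash
python3 - <<'E'
import cv2
a=cv2.imread('pics/top0.png');b=cv2.imread('pics/scene0.png')
cv2.imwrite('pics/c1.png',cv2.resize(a[160:300,170:410],None,fx=3.3,fy=3.3,interpolation=cv2.INTER_CUBIC))
cv2.imwrite('pics/c2.png',cv2.resize(b[140:340,160:430],None,fx=2.9,fy=2.9,interpolation=cv2.INTER_CUBIC))
cv2.imwrite('pics/c3.png',cv2.resize(a[140:300,300:540],None,fx=3.3,fy=3.3,interpolation=cv2.INTER_CUBIC))
E
```

```text
(no output)
```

View pics/c1.png

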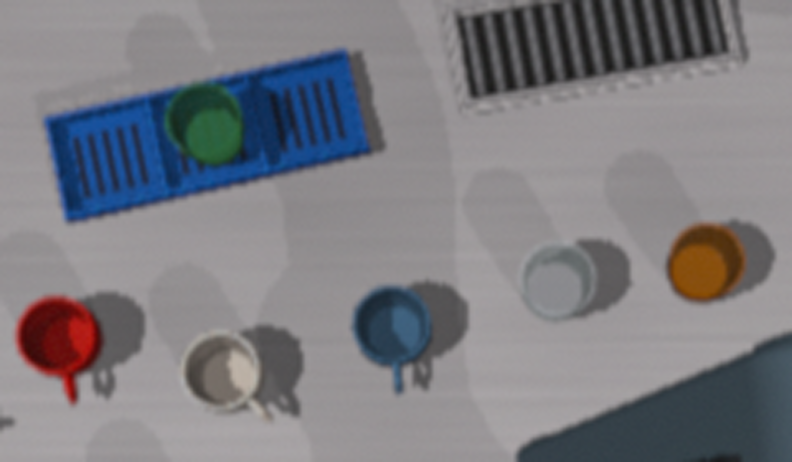

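View pics/c2.png

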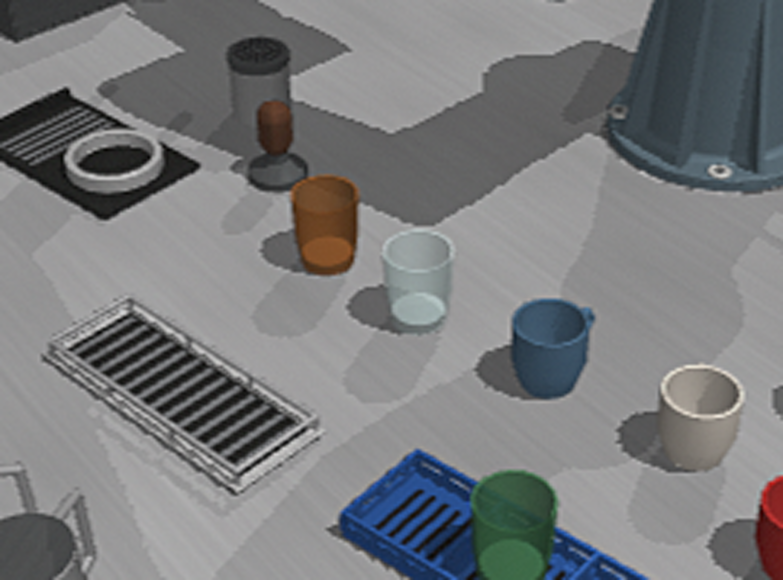

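View pics/c3.png

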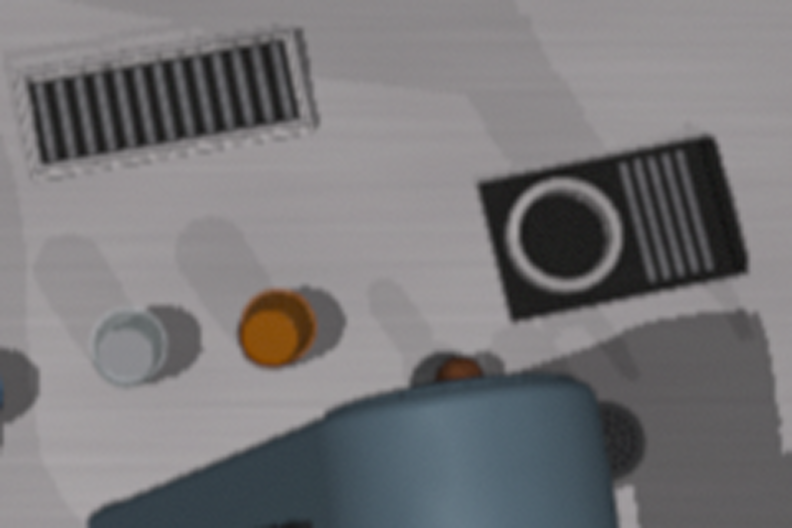

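Crops confirm the identities: the clear and amber glasses, the plain blue cup and the off-white cup (the others are red or pink), the tamper with its brown handle, and the shaker behind it. Next I'll measure positions.

```bash
cat > meas.py <<'E'
from h import *
def mask(im,f,roi):
    hsv=cv2.cvtColor(im['color'],cv2.COLOR_RGB2HSV).astype(int); m=f(hsv[...,0],hsv[...,1],hsv[...,2]).astype(np.uint8)*255
    z=np.zeros_like(m); a,b,c,d=roi; z[b:d,a:c]=m[b:d,a:c]
    cs,_=cv2.findContours(z,cv2.RETR_EXTERNAL,cv2.CHAIN_APPROX_NONE); c=max(cs,key=cv2.contourArea); return c
E
python3 - <<'E'
from meas import *
im=load('top0');sc=load('scene0')
def show(n,f,roi,i=im):
    c=mask(i,f,roi); r=cv2.minAreaRect(c); e=cv2.boundingRect(c); print(n,cv2.contourArea(c),'bbox',e,'rect',np.round(r[0],1),np.round(r[1],1),round(r[2],1),'mec',cv2.minEnclosingCircle(c)); return c,r
blue=lambda h,s,v:(h>100)&(h<125)&(s>150)&(v>60)
c,r=show('rack',lambda h,s,v:(h>98)&(h<125)&(s>130)&(v>40),(175,165,295,235))
bp=cv2.boxPoints(r);print(np.round([ray(im,*p,0.026)[:2] for p in bp],4))
show('amber',lambda h,s,v:(h<22)&(s>150)&(v>60),(365,222,405,258))
show('bluecup',lambda h,s,v:(h>95)&(h<120)&(s>70),(270,240,310,285))
show('white',lambda h,s,v:(h>8)&(h<28)&(s>15)&(v>50),(215,250,255,295))
show('green',lambda h,s,v:(h>50)&(h<90)&(s>90),(210,175,255,215))
c,r=show('mat',lambda h,s,v:(v<70),(435,175,535,240))
c,r=show('trayribs',lambda h,s,v:(v<60),(300,145,400,195))
for u,v in[(339.1,244.8)]: print('clear',ray(im,u,v,.072))
# scene
show('s amber',lambda h,s,v:(h<22)&(s>150)&(v>60),(250,195,295,245),sc)
show('s tamphandle',lambda h,s,v:(h<15)&(s>90)&(v>30),(240,165,268,205),sc)
show('s bluecup',lambda h,s,v:(h>95)&(h<120)&(s>70),(325,235,375,285),sc)
show('s white',lambda h,s,v:(h>8)&(h<28)&(s>15)&(v>50),(380,260,420,305),sc)
E
```

```text
rack 2322.0 bbox (184, 176, 98, 51) rect [232.2 200.6] [31.7 93.7] 77.2 mec ((232.44454956054688, 201.09768676757812), 48.71210861206055)
[[0.5614 0.4715]
 [0.6169 0.2283]
 [0.5319 0.2093]
 [0.4774 0.4506]]
amber 357.5 bbox (373, 229, 22, 22) rect [383.5 239.5] [21. 21.] 90.0 mec ((383.0581359863281, 239.03488159179688), 11.662200927734375)
bluecup 416.5 bbox (277, 247, 24, 31) rect [290.1 259.7] [26.8 23.3] 47.7 mec ((288.5, 262.0), 15.207006454467773)
white 393.5 bbox (225, 260, 27, 28) rect [239.3 272.8] [29.2 22.8] 13.2 mec ((240.0, 275.0), 16.278919219970703)
green 410.0 bbox (220, 186, 24, 24) rect [231.5 197.5] [23. 23.] 90.0 mec ((232.25, 197.6875), 12.812600135803223)
mat 3000.0 bbox (445, 182, 81, 55) rect [485.5 208.6] [43.1 74.5] 78.0 mec ((485.0, 209.0), 42.0595817565918)
trayribs 46.0 bbox (379, 153, 7, 24) rect [382.  164.5] [23.3  2.9] 78.7 mec ((382.0, 164.5), 11.672718048095703)
clear [0.41856076 0.05919812 0.072     ]
s amber 593.0 bbox (261, 201, 22, 33) rect [271.5 217. ] [32. 21.] 90.0 mec ((271.8529357910156, 216.8235321044922), 16.97568702697754)
s tamphandle 154.5 bbox (249, 175, 12, 18) rect [254.5 183.5] [17. 11.] 90.0 mec ((254.0, 183.5), 9.013978004455566)
s bluecup 711.5 bbox (337, 243, 28, 34) rect [350.5 259.5] [33. 27.] 90.0 mec ((350.36724853515625, 259.42034912109375), 17.76035499572754)
s white 806.5 bbox (387, 265, 29, 37) rect [401. 283.] [36. 28.] 90.0 mec ((400.3488464355469, 283.2325439453125), 18.307254791259766)
```

```bash
cat >> meas.py <<'E'
from scipy.optimize import least_squares
def rim(im,c,z,r,skip=None):
    P=np.array([ray(im,*(p[0]),z)[:2] for p in c]); cam=(-im['R'].T@im['t'])[:2]
    x=P.mean(0)
    for _ in range(6):
        d=(x-cam)/np.linalg.norm(x-cam); Q=P[(P-x)@d>-0.1*r]   # far half: rim edge
        s=least_squares(lambda q:np.hypot(Q[:,0]-q[0],Q[:,1]-q[1])-r,x,loss='soft_l1',f_scale=.001); x=s.x
    return x,np.sqrt(np.mean(s.fun**2))
E
python3 - <<'E'
from meas import *
im=load('top0');sc=load('scene0')
amb=lambda h,s,v:(h<22)&(s>150)&(v>60)
bl=lambda h,s,v:(h>95)&(h<120)&(s>70)
wh=lambda h,s,v:(h>8)&(h<28)&(s>15)&(v>50)
gr=lambda h,s,v:(h>50)&(h<90)&(s>90)
for n,f,roi,i,z,r in[('amber',amb,(365,222,405,258),im,.072,.029),('amberS',amb,(250,195,295,245),sc,.072,.029),
 ('blue',bl,(270,240,310,285),im,.062,.030),('blueS',bl,(325,235,375,285),sc,.062,.030),
 ('white',wh,(215,250,255,295),im,.062,.030),('whiteS',wh,(380,260,420,305),sc,.062,.030),
 ('green',gr,(210,175,255,215),im,.078,.029)]:
    c=mask(i,f,roi); print(n,rim(i,c,z,r))
# handles: contour tip
for n,f,roi in[('blue',bl,(270,240,310,285)),('white',wh,(215,250,255,295))]:
    c=mask(im,f,roi); x,_=rim(im,c,.062,.03); P=np.array([ray(im,*(p[0]),.05)[:2] for p in c]); k=np.argmax(np.hypot(*(P-x).T)); d=P[k]-x; print(n,'handle',d,np.hypot(*d),np.degrees(np.arctan2(d[1],d[0])))
# clear rim in scene and top by hand (crop c2 rim ellipse x 384-455,y 231-275 ; top c1)
for lab,i,(a,b),z,s,(ox,oy) in[('clear',im,(558,280),.072,3.3,(170,160)),('clearS',sc,(418,253),.072,2.9,(160,140)),('ambS',sc,(326,199),.072,2.9,(160,140)),
 ('well',im,(564,235),.024,3.3,(300,140)),('wellS',sc,(114,157),.024,2.9,(160,140)),('tampfootS',sc,(278,167),.009,2.9,(160,140)),('tamptopS',sc,(275,111),.072,2.9,(160,140)),('shakS',sc,(259,56),.072,2.9,(160,140)),
 ('blueS',sc,(550,322),.062,2.9,(160,140)),('whiteS',sc,(700,390),.062,2.9,(160,140))]:
    print(lab,ray(i,(a+.5)/s-.5+ox,(b+.5)/s-.5+oy,z)[:2])
# tray rail corners c3 outer
for a,b in[(8,68),(300,28),(318,125),(35,180)]: print('tray',ray(im,(a+.5)/3.3-.5+300,(b+.5)/3.3-.5+140,.022)[:2])
for a,b in[(30,82),(284,38),(300,118),(44,164)]: print('ribs',ray(im,(a+.5)/3.3-.5+300,(b+.5)/3.3-.5+140,.009)[:2])
for a,b in[(480,184),(712,135),(748,270),(513,321)]: print('mat',ray(im,(a+.5)/3.3-.5+300,(b+.5)/3.3-.5+140,.008)[:2])
E
```

```text
amber (array([ 0.43084216, -0.05405842]), np.float64(0.001680743826263207))
amberS (array([ 0.43761583, -0.0520323 ]), np.float64(0.0015911668426487188))
blue (array([0.3853916 , 0.18864638]), np.float64(0.0009194793133973721))
blueS (array([0.38828368, 0.19279952]), np.float64(0.0015561104412238058))
white (array([0.3507576 , 0.32012405]), np.float64(0.0025433578311170003))
whiteS (array([0.35424122, 0.32339497]), np.float64(0.0014992605069043398))
green (array([0.54521035, 0.33524337]), np.float64(0.0011751060084025315))
blue handle [-0.04624324 -0.00568884] 0.04659184546370079 -172.9867123359968
white handle [-0.03650386 -0.03478183] 0.050421297847307193 -136.3838118432522
clear [0.4193423  0.06010112]
clearS [0.42391722 0.0650486 ]
ambS [ 0.43892189 -0.04623788]
well [ 0.51485728 -0.29470775]
wellS [ 0.51928531 -0.28697587]
tampfootS [ 0.39363868 -0.19769997]
tamptopS [ 0.39351103 -0.19602167]
shakS [ 0.34856197 -0.29380836]
blueS [0.38912299 0.19109278]
whiteS [0.35384127 0.32140592]
tray [0.65790391 0.15400244]
tray [ 0.69049414 -0.08621362]
tray [ 0.60822276 -0.09866473]
tray [0.56371894 0.13244436]
ribs [0.64980396 0.1361823 ]
ribs [ 0.68621146 -0.07449001]
ribs [ 0.61779161 -0.08589364]
ribs [0.58027034 0.12508848]
mat [ 0.56136709 -0.2322026 ]
mat [ 0.60148976 -0.42538933]
mat [ 0.48810974 -0.44789848]
mat [ 0.44736045 -0.25421568]
```

```bash
cat > plan.py <<'E'
import sys
from h import *
from scipy.spatial.transform import Rotation as Ro
def plan(tgt,yaw=None,grip=88,step=.9,nmax=12):
    s=manip.get_state(); p=np.array(s['eef_pos']);R=np.array(s['tool_rot']);w=s['gripper_width']
    print('t',round(s['time_s'],2),'p',p.round(4),'yaw',round(np.degrees(np.arctan2(R[1,0],R[0,0])),1),'tilt',np.round(R[2],3),'w',round(w,4),'F',np.round(s['force'],1),'q',np.round(s['q'],2))
    if tgt is None: return
    tgt=np.array(tgt,float)
    if yaw is None: Rt=R
    else:
        a=np.radians(yaw); x=np.array([np.cos(a),np.sin(a),0]); y=np.array([0,0,-1.]); Rt=np.stack([x,y,np.cross(x,y)],1)
    rv=Ro.from_matrix(R.T@Rt).as_rotvec(degrees=True)/5
    n=int(np.ceil(max(np.abs(tgt-p).sum()*0+np.linalg.norm(tgt-p)/.04/step,np.abs(rv).max()/.9,1)))
    out=[];Rc=R
    for k in range(n):
        d=Rc.T@((tgt-p)/n)/.04
        out.append([round(float(v),2) for v in list(d)+list(rv/n)]+[grip]); Rc=Rc@Ro.from_rotvec(np.radians(rv/n*5)).as_matrix()
    print(n,'rows');print(str(out).replace(' ',''))
if __name__=='__main__':
    a=[float(v) for v in sys.argv[1:]]
    plan(a[:3] if len(a)>=3 else None, a[3] if len(a)>3 else None, a[4] if len(a)>4 else 88, a[5] if len(a)>5 else .9)
E
python3 plan.py .4215 .0625 .2 13
```

```text
t 0.1 p [ 0.1824 -0.5448  0.2379] yaw -71.5 tilt [-0.002 -1.     0.   ] w 0.0883 F [-0.2 -0.8  0.7] q [-1.45  0.18  1.61  0.    1.35 -0.21]
19 rows
[[-0.66,0.05,0.55,-0.0,-0.89,-0.0,88],[-0.61,0.05,0.6,-0.0,-0.89,-0.0,88],[-0.56,0.05,0.65,-0.0,-0.89,-0.0,88],[-0.51,0.05,0.69,-0.0,-0.89,-0.0,88],[-0.46,0.05,0.73,-0.0,-0.89,-0.0,88],[-0.4,0.05,0.76,-0.0,-0.89,-0.0,88],[-0.34,0.05,0.79,-0.0,-0.89,-0.0,88],[-0.28,0.05,0.81,-0.0,-0.89,-0.0,88],[-0.21,0.05,0.83,-0.0,-0.89,-0.0,88],[-0.15,0.05,0.85,-0.0,-0.89,-0.0,88],[-0.08,0.05,0.85,-0.0,-0.89,-0.0,88],[-0.02,0.05,0.86,-0.0,-0.89,-0.0,88],[0.05,0.05,0.86,-0.0,-0.89,-0.0,88],[0.12,0.05,0.85,-0.0,-0.89,-0.0,88],[0.18,0.05,0.84,-0.0,-0.89,-0.0,88],[0.25,0.05,0.82,-0.0,-0.89,-0.0,88],[0.31,0.05,0.8,-0.0,-0.89,-0.0,88],[0.37,0.05,0.77,-0.0,-0.89,-0.0,88],[0.43,0.05,0.74,-0.0,-0.89,-0.0,88]]
```

>>> carry_out:
  moves:
    - [[-0.65,0.0,0.55,0,-0.9,0,88],[-0.6,0.0,0.6,0,-0.9,0,88],[-0.55,0,0.65,0,-0.9,0,88],[-0.5,0,0.7,0,-0.9,0,88],[-0.45,0,0.7,0,-0.9,0,88],[-0.4,0,0.75,0,-0.9,0,88],[-0.35,0,0.8,0,-0.9,0,88],[-0.3,0,0.8,0,-0.9,0,88],[-0.2,0,0.85,0,-0.9,0,88],[-0.15,0,0.85,0,-0.9,0,88],[-0.1,0,0.85,0,-0.9,0,88],[0,0,0.85,0,-0.9,0,88]]

```text
time_s: 1.3
eef_pos: [0.327, -0.1464, 0.2344]
tool_rot: [[0.962, -0.002, 0.273], [-0.273, 0.008, 0.962], [-0.004, -1.0, 0.008]]
force: [0.3, 0.7, 0.5]
gripper_width: 0.0878
```

```bash
python3 plan.py .4215 .0625 .2 13
```

```text
t 1.3 p [ 0.327  -0.1464  0.2344] yaw -15.8 tilt [-0.004 -1.     0.008] w 0.0878 F [0.3 0.7 0.5] q [-0.76 -0.35  2.11  0.    1.39 -0.48]
7 rows
[[0.12,0.13,0.81,-0.01,-0.82,-0.0,88],[0.18,0.13,0.8,-0.01,-0.82,-0.0,88],[0.24,0.13,0.78,-0.01,-0.82,-0.0,88],[0.29,0.13,0.76,-0.01,-0.82,-0.0,88],[0.35,0.13,0.74,-0.01,-0.82,-0.0,88],[0.4,0.12,0.72,-0.01,-0.82,-0.0,88],[0.45,0.12,0.69,-0.01,-0.82,-0.0,88]]
```

>>> carry_out:
  moves:
    - [[0.12,0.1,0.81,0,-0.85,0,88],[0.18,0.1,0.8,0,-0.85,0,88],[0.24,0.1,0.78,0,-0.85,0,88],[0.3,0.1,0.76,0,-0.85,0,88],[0.35,0.1,0.74,0,-0.85,0,88],[0.4,0.1,0.72,0,-0.85,0,88],[0.45,0.1,0.7,0,-0.8,0,88],[0,0,0,0,0,0,88]]

```text
time_s: 2.1
eef_pos: [0.42, 0.0777, 0.2061]
tool_rot: [[0.965, -0.001, -0.263], [0.263, 0.008, 0.965], [0.001, -1.0, 0.008]]
force: [-1.0, 0.2, 0.8]
gripper_width: 0.0881
```

```bash
python3 plan.py .4215 .0625 .11 13; python3 -c "
from h import *
im=snap('scene','s1');snap('top','t1')
print(proj(im,manip.get_state()['eef_pos']))
cv2.imwrite('pics/s1c.png',cv2.resize(im['color'][60:320,130:430,::-1],None,fx=2.3,fy=2.3))"
```

```text
t 2.1 p [0.42   0.0777 0.2061] yaw 15.3 tilt [ 0.001 -1.     0.008] w 0.0881 F [-1.   0.2  0.8] q [-0.1  -0.13  1.99  0.01  1.28 -0.37]
3 rows
[[-0.02,0.8,-0.13,-0.03,0.15,0.0,88],[-0.02,0.8,-0.13,-0.03,0.15,0.0,88],[-0.02,0.8,-0.13,-0.03,0.15,0.0,88]]
[307.8188563  179.57951368]
```

View pics/s1c.png

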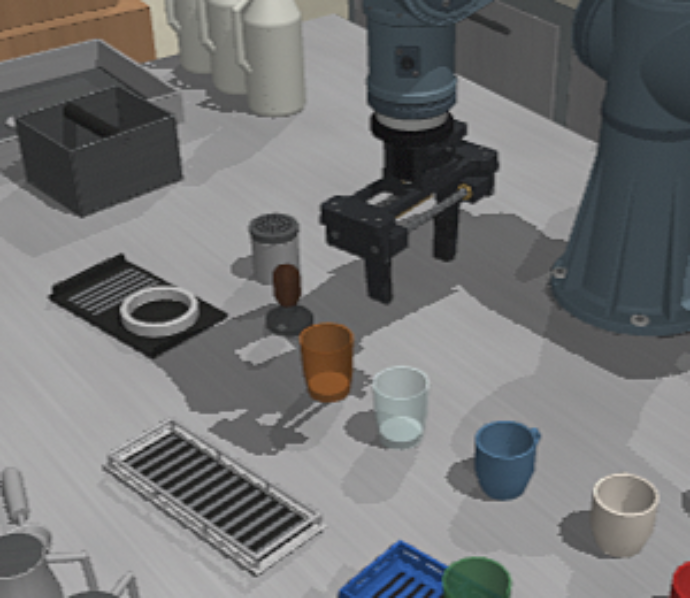

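View pics/t1.png

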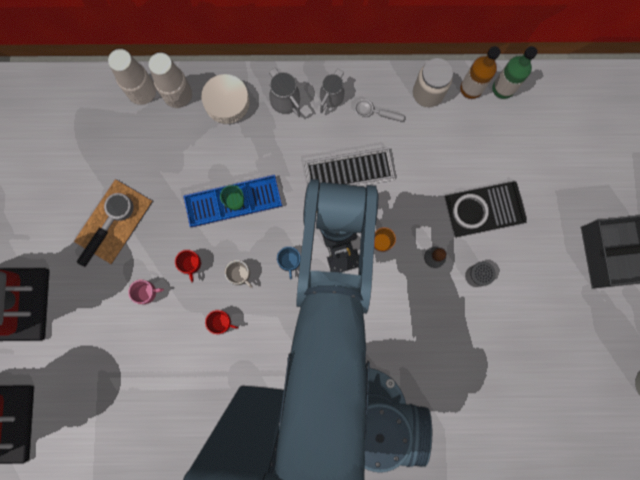

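The picture shows the gripper above the glasses, with the top view now clear for the tamper (436,257) and shaker (482,273). I'm descending over the clear glass.

>>> carry_out:
  moves:
    - [[0,0.6,-0.15,0,0.2,0,88],[0,0.6,-0.15,0,0.15,0,88],[0,0.6,-0.1,0,0.1,0,88],[0,0.5,0,0,0,0,88],[0,0,0,0,0,0,88]]

```text
time_s: 2.7
eef_pos: [0.4232, 0.054, 0.1131]
tool_rot: [[0.978, 0.002, -0.209], [0.209, 0.004, 0.978], [0.003, -1.0, 0.004]]
force: [-0.7, -0.2, 0.8]
gripper_width: 0.0879
```

```bash
python3 plan.py .4215 .0625 .031 13;python3 - <<'E'
from h import *
im=load('t1')
c=cv2.resize(im['color'][150:300,170:540,::-1],None,fx=2.1,fy=2.1,interpolation=cv2.INTER_CUBIC);cv2.imwrite('pics/t1c.png',cv2.resize(im['color'][220:300,410:510,::-1],None,fx=7,fy=7,interpolation=cv2.INTER_CUBIC))
E
```

```text
t 2.7 p [0.4232 0.054  0.1131] yaw 12.1 tilt [ 0.003 -1.     0.004] w 0.0879 F [-0.7 -0.2  0.8] q [-0.16  0.01  2.08  0.    1.06 -0.37]
3 rows
[[-0.0,0.68,0.07,-0.01,-0.06,0.01,88],[0.0,0.68,0.07,-0.01,-0.06,0.01,88],[0.0,0.68,0.07,-0.01,-0.06,0.01,88]]
```

View pics/t1c.png

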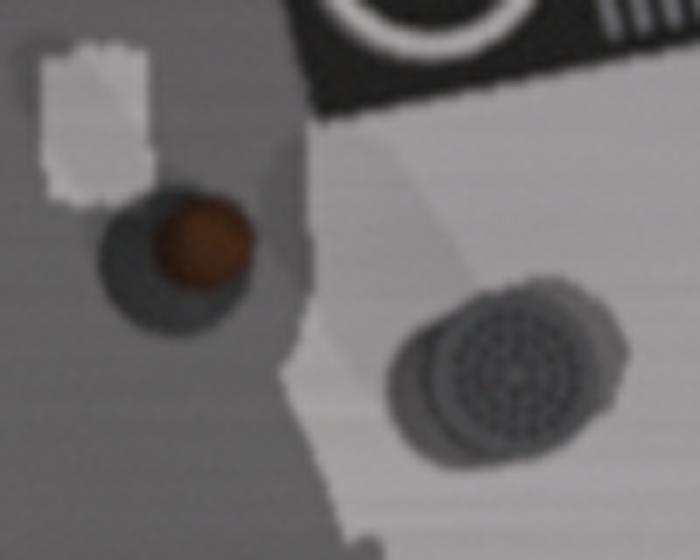

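>>> carry_out:
  moves:
    - [[0,0.6,0.1,0,0,0,88],[0,0.6,0.1,0,0,0,88],[0,0.6,0,0,0,0,88],[0,0.1,0,0,0,0,88],[0,0,0,0,0,0,88]]

```text
time_s: 3.2
eef_pos: [0.4253, 0.0571, 0.0407]
tool_rot: [[0.98, 0.009, -0.2], [0.2, 0.002, 0.98], [0.009, -1.0, 0.0]]
force: [-0.0, -0.2, 0.5]
gripper_width: 0.088
```

```bash
python3 plan.py .4215 .0625 .031 13;python3 - <<'E'
from h import *
im=load('t1')
for u,v,z in[(178,260,.009),(206,241,.07),(516,372,.072)]: print(ray(im,u/7+410-.43,v/7+220-.43,z))
im=snap('scene','s2');print(proj(im,manip.get_state()['eef_pos']))
cv2.imwrite('pics/s2c.png',cv2.resize(im['color'][160:280,230:390,::-1],None,fx=5,fy=5,interpolation=cv2.INTER_CUBIC))
E
```

```text
t 3.2 p [0.4253 0.0571 0.0407] yaw 11.6 tilt [ 0.009 -1.     0.   ] w 0.088 F [-0.  -0.2  0.5] q [-0.15  0.16  2.11  0.    0.87 -0.35]
1 rows
[[-0.07,0.24,0.15,0.0,-0.29,0.1,88]]
[ 0.39426688 -0.19804364  0.009     ]
[ 0.39326518 -0.19578348  0.07      ]
[ 0.34423927 -0.30603362  0.072     ]
[301.41359647 235.95220422]
```

View pics/s2c.png

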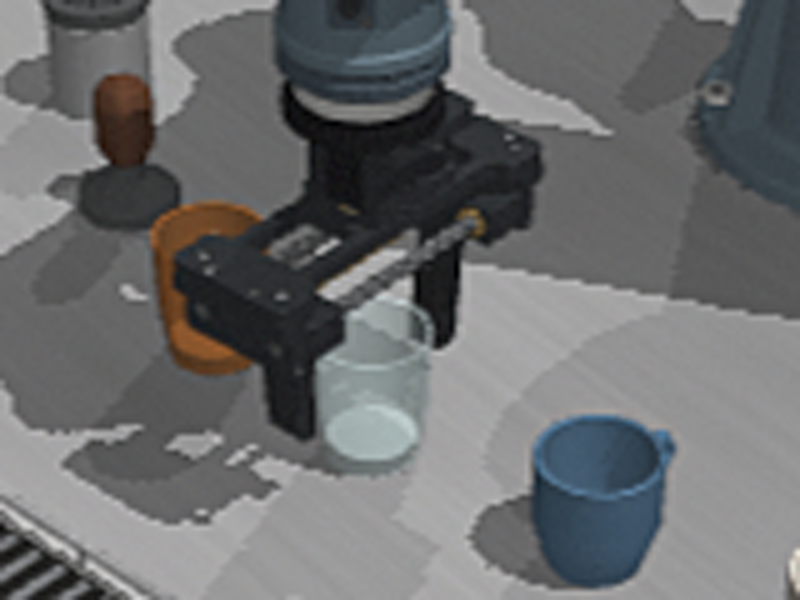

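The jaws straddle the clear glass. I'm nudging into place and closing.

>>> carry_out:
  moves:
    - [[-0.05,0.15,0.15,0,-0.2,0.1,88],[0,0.05,0,0,0,0,88],[0,0,0,0,0,0,70],[0,0,0,0,0,0,60],[0,0,0,0,0,0,50],[0,0,0,0,0,0,50],[0,0,0,0,0,0,50],[0,0,0,0,0,0,50]]
  force: 15

```text
time_s: 4.05
eef_pos: [0.425, 0.0626, 0.0364]
tool_rot: [[0.976, 0.006, -0.219], [0.219, -0.001, 0.976], [0.006, -1.0, -0.003]]
force: [-0.1, -0.9, 0.2]
gripper_width: 0.0586
```

```bash
python3 plan.py .4253 .0571 .17 13 50;python3 - <<'E'
from h import *
im=snap('scene','s3')
cv2.imwrite('pics/s3c.png',cv2.resize(im['color'][160:280,230:390,::-1],None,fx=5,fy=5,interpolation=cv2.INTER_CUBIC))
E
```

```text
t 4.05 p [0.425  0.0626 0.0364] yaw 12.7 tilt [ 0.006 -1.    -0.003] w 0.0586 F [-0.1 -0.9  0.2] q [-0.13  0.17  2.1  -0.    0.86 -0.35]
4 rows
[[-0.0,-0.84,-0.04,0.01,-0.02,0.02,50.0],[-0.0,-0.84,-0.04,0.01,-0.02,0.02,50.0],[-0.0,-0.84,-0.03,0.01,-0.02,0.02,50.0],[-0.0,-0.84,-0.03,0.01,-0.02,0.02,50.0]]
```

View pics/s3c.png

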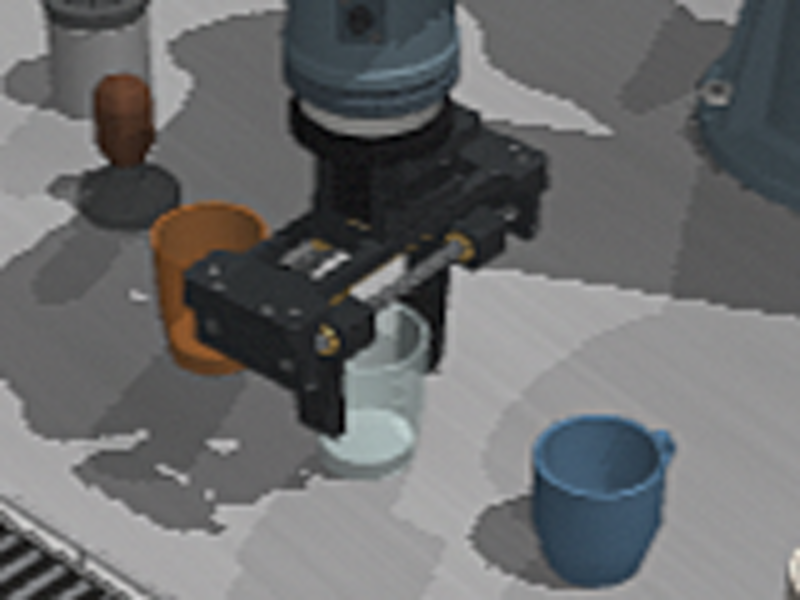

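>>> carry_out:
  moves:
    - [[0,-0.6,0,0,0,0,50],[0,-0.8,0,0,0,0,50],[0,-0.8,0,0,0,0,50],[0,-0.6,0,0,0,0,50],[0,-0.2,0.2,0,0,0,50],[0,0,0.4,0,0,0,50]]

```text
time_s: 4.7
eef_pos: [0.417, 0.0861, 0.1585]
tool_rot: [[0.976, 0.001, -0.216], [0.216, -0.0, 0.976], [0.001, -1.0, -0.001]]
force: [-0.3, -0.1, -2.9]
gripper_width: 0.0585
```

```bash
python3 plan.py .530 .421 .17 13 50 0.8
```

```text
t 4.7 p [0.417  0.0861 0.1585] yaw 12.5 tilt [ 0.001 -1.    -0.001] w 0.0585 F [-0.3 -0.1 -2.9] q [-0.08 -0.07  2.04 -0.    1.17 -0.29]
12 rows
[[0.38,-0.02,0.63,0.0,-0.01,0.0,50.0],[0.38,-0.02,0.63,0.0,-0.01,0.0,50.0],[0.38,-0.02,0.63,0.0,-0.01,0.0,50.0],[0.38,-0.02,0.63,0.0,-0.01,0.0,50.0],[0.38,-0.02,0.63,0.0,-0.01,0.0,50.0],[0.38,-0.02,0.63,0.0,-0.01,0.0,50.0],[0.38,-0.02,0.63,0.0,-0.01,0.0,50.0],[0.38,-0.02,0.63,0.0,-0.01,0.0,50.0],[0.38,-0.02,0.63,0.0,-0.01,0.0,50.0],[0.38,-0.02,0.63,0.0,-0.01,0.0,50.0],[0.39,-0.02,0.63,0.0,-0.01,0.0,50.0],[0.39,-0.02,0.63,0.0,-0.01,0.0,50.0]]
```

>>> carry_out:
  moves:
    - [[0.4,0,0.63,0,0,0,50],[0.4,0,0.63,0,0,0,50],[0.4,0,0.63,0,0,0,50],[0.4,0,0.63,0,0,0,50],[0.4,0,0.63,0,0,0,50],[0.4,0,0.63,0,0,0,50],[0.4,0,0.63,0,0,0,50],[0.4,0,0.63,0,0,0,50],[0.4,0,0.63,0,0,0,50],[0.4,0,0.63,0,0,0,50],[0.3,0,0.4,0,0,0,50],[0,0,0,0,0,0,50]]

```text
time_s: 5.9
eef_pos: [0.5186, 0.4025, 0.1398]
tool_rot: [[0.976, -0.019, -0.216], [0.216, -0.005, 0.976], [-0.02, -1.0, -0.001]]
force: [-0.1, -0.3, -1.9]
gripper_width: 0.0586
```

```bash
python3 plan.py .530 .421 .09 13 50 0.8
```

```text
t 5.9 p [0.5186 0.4025 0.1398] yaw 12.5 tilt [-0.02  -1.    -0.001] w 0.0586 F [-0.1 -0.3 -1.9] q [0.48 0.46 1.45 0.   1.25 0.26]
2 rows
[[0.2,0.62,0.2,0.01,-0.05,-0.11,50.0],[0.2,0.62,0.19,0.01,-0.05,-0.11,50.0]]
```

>>> carry_out:
  moves:
    - [[0.2,0.1,0.2,0,0,-0.1,50],[0.15,0.3,0.2,0,0,-0.1,50],[0,0.5,0,0,0,0,50],[0,0.2,0,0,0,0,50],[0,0,0,0,0,0,50]]

```text
time_s: 6.4
eef_pos: [0.5261, 0.4209, 0.0881]
tool_rot: [[0.977, -0.006, -0.215], [0.215, -0.005, 0.977], [-0.007, -1.0, -0.003]]
force: [0.7, -0.6, -1.1]
gripper_width: 0.0589
```

```bash
python3 plan.py .530 .421 .043 13 50 0.4;python3 - <<'E'
from h import *
im=snap('scene','s4');t=snap('top','t4')
a=cv2.resize(im['color'][220:400,230:420,::-1],None,fx=3,fy=3,interpolation=cv2.INTER_CUBIC)
b=cv2.resize(t['color'][150:240,160:300,::-1],None,fx=5,fy=5,interpolation=cv2.INTER_CUBIC)
cv2.imwrite('pics/s4c.png',a);cv2.imwrite('pics/t4c.png',b)
E
```

```text
t 6.4 p [0.5261 0.4209 0.0881] yaw 12.4 tilt [-0.007 -1.    -0.003] w 0.0589 F [ 0.7 -0.6 -1.1] q [ 0.5   0.55  1.44 -0.    1.16  0.28]
3 rows
[[0.03,0.38,-0.0,0.01,-0.04,-0.03,50.0],[0.03,0.38,-0.01,0.01,-0.04,-0.03,50.0],[0.03,0.38,-0.01,0.01,-0.04,-0.03,50.0]]
```

View pics/s4c.png

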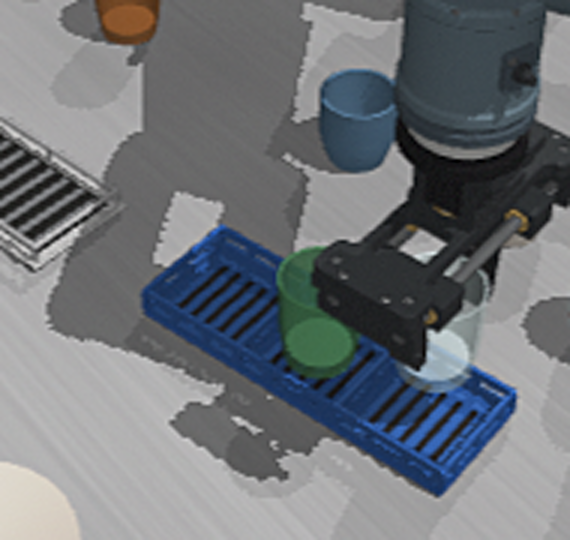

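View pics/t4c.png

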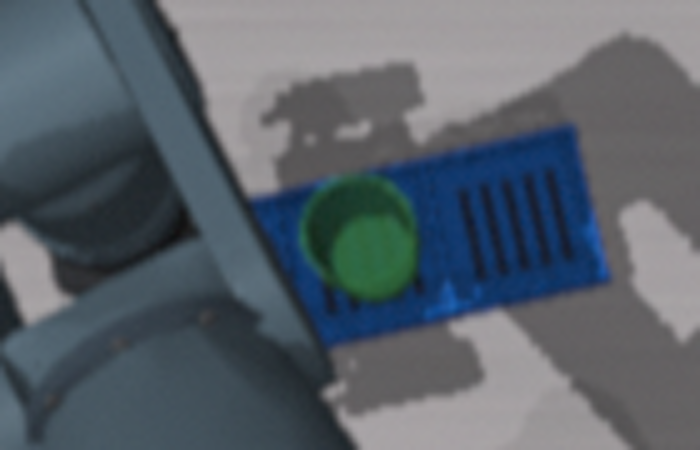

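```bash
python3 - <<'E'
from h import *
im=load('s4')
f=lambda x,y:((x+.5)/3-.5+230,(y+.5)/3-.5+220)
print('foot',ray(im,*f(436,359),.053))
C=[(222,228),(516,397),(438,492),(143,292)]  # rim top corners: far(-y/-x?), ...
P=np.array([ray(im,*f(*c),.026)[:2] for c in C]);print(P.round(4),P.mean(0), [np.hypot(*(P[i]-P[(i+1)%4])) for i in range(4)])
E
```

```text
foot [0.52126078 0.41844176 0.053     ]
[[0.5387 0.2152]
 [0.4845 0.4574]
 [0.5757 0.4811]
 [0.6203 0.2328]] [0.55477702 0.34662338] [np.float64(0.2481172491346593), np.float64(0.09420827127184049), np.float64(0.25229411877963714), np.float64(0.08343770871763533)]
```

>>> carry_out:
  moves:
    - [[0.12,0.3,0,0,0,0,50],[0.05,0.3,0,0,0,0,50],[0,0.3,0,0,0,0,50],[0,0.1,0,0,0,0,50],[0,0.05,0,0,0,0,50],[0,0,0,0,0,0,50]]

```text
time_s: 7.1
eef_pos: [0.5354, 0.4225, 0.0457]
tool_rot: [[0.977, -0.001, -0.214], [0.214, -0.002, 0.977], [-0.002, -1.0, -0.002]]
force: [-0.6, -0.5, -1.9]
gripper_width: 0.0584
```

```bash
python3 plan.py .532 .422 .042 13 50 0.4
```

```text
t 7.1 p [0.5354 0.4225 0.0457] yaw 12.4 tilt [-0.002 -1.    -0.002] w 0.0584 F [-0.6 -0.5 -1.9] q [ 0.5   0.62  1.43 -0.    1.1   0.28]
1 rows
[[-0.09,0.09,0.01,0.02,-0.13,-0.02,50.0]]
```

>>> carry_out:
  moves:
    - [[-0.05,0.08,0,0,0,0,50],[0,0.04,0,0,0,0,50],[0,0,0,0,0,0,50]]

```text
time_s: 7.4
eef_pos: [0.5339, 0.4228, 0.0429]
tool_rot: [[0.977, 0.0, -0.214], [0.214, -0.001, 0.977], [0.0, -1.0, -0.001]]
force: [0.6, 0.0, -2.5]
gripper_width: 0.0588
```

>>> carry_out:
  moves:
    - [[0,0.06,0,0,0,0,50],[0,0.03,0,0,0,0,50],[0,0,0,0,0,0,50]]

```text
time_s: 7.7
eef_pos: [0.5344, 0.4236, 0.0426]
tool_rot: [[0.977, 0.002, -0.215], [0.215, -0.0, 0.977], [0.002, -1.0, -0.001]]
force: [-0.2, 0.2, -0.9]
gripper_width: 0.0585
```

>>> carry_out:
  moves:
    - [[0,0,0,0,0,0,88],[0,0,0,0,0,0,88],[0,0,0,0,0,0,88],[0,0,0,0,0,0,88],[0,-0.4,0,0,0,0,88],[0,-0.7,0,0,0,0,88],[0,-0.9,0,0,0,0,88],[0,-0.9,0,0,0,0,88],[0,-0.6,0,0,0,0,88],[-0.1,0,-0.3,0,0,0,88]]

```text
time_s: 8.7
eef_pos: [0.533, 0.4118, 0.1922]
tool_rot: [[0.976, 0.005, -0.216], [0.216, 0.002, 0.976], [0.005, -1.0, 0.0]]
force: [-0.0, -0.1, 0.4]
gripper_width: 0.0879
```

```bash
python3 plan.py .436 -.050 .17 13 88 0.85; python3 -c "
from h import *
im=snap('scene','s5')
cv2.imwrite('pics/s5c.png',cv2.resize(im['color'][180:400,230:430,::-1],None,fx=2.7,fy=2.7,interpolation=cv2.INTER_CUBIC))"
```

```text
t 8.7 p [0.533  0.4118 0.1922] yaw 12.5 tilt [ 0.005 -1.     0.   ] w 0.0879 F [-0.  -0.1  0.4] q [ 0.48  0.43  1.38 -0.    1.32  0.26]
14 rows
[[-0.35,0.04,-0.77,-0.0,-0.01,0.0,88.0],[-0.35,0.04,-0.77,-0.0,-0.01,0.0,88.0],[-0.35,0.04,-0.77,-0.0,-0.01,0.0,88.0],[-0.35,0.04,-0.77,-0.0,-0.01,0.0,88.0],[-0.35,0.04,-0.77,-0.0,-0.01,0.0,88.0],[-0.35,0.04,-0.77,-0.0,-0.01,0.0,88.0],[-0.35,0.04,-0.77,-0.0,-0.01,0.0,88.0],[-0.35,0.04,-0.77,-0.0,-0.01,0.0,88.0],[-0.35,0.04,-0.77,-0.0,-0.01,0.0,88.0],[-0.35,0.04,-0.77,-0.0,-0.01,0.0,88.0],[-0.35,0.04,-0.77,-0.0,-0.01,0.0,88.0],[-0.35,0.04,-0.77,-0.0,-0.01,0.0,88.0],[-0.35,0.04,-0.76,-0.0,-0.01,0.0,88.0],[-0.35,0.04,-0.76,-0.0,-0.01,0.0,88.0]]
```

View pics/s5c.png

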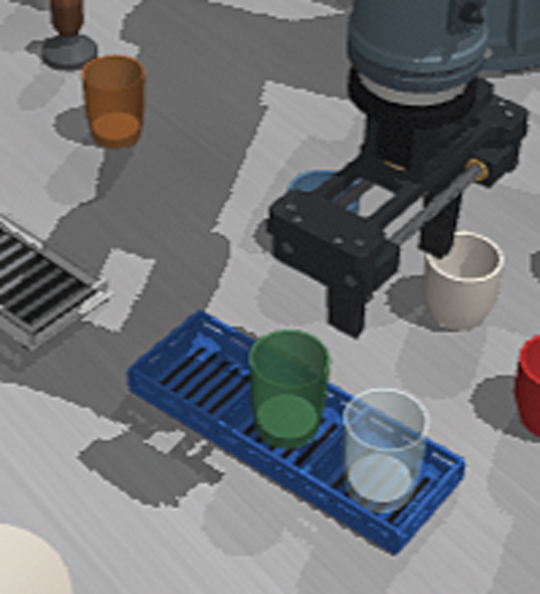

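The clear glass stands in the end bay (foot at about (382,480) in the crop). The amber glass is next.

>>> carry_out:
  moves:
    - [[-0.35,0,-0.75,0,0,0,88],[-0.35,0,-0.75,0,0,0,88],[-0.35,0,-0.75,0,0,0,88],[-0.35,0,-0.75,0,0,0,88],[-0.35,0,-0.75,0,0,0,88],[-0.35,0,-0.75,0,0,0,88],[-0.35,0,-0.75,0,0,0,88],[-0.35,0,-0.75,0,0,0,88],[-0.35,0,-0.75,0,0,0,88],[-0.35,0,-0.75,0,0,0,88],[-0.35,0,-0.75,0,0,0,88],[-0.35,0,-0.75,0,0,0,88]]

```text
time_s: 9.95
eef_pos: [0.4255, 0.0027, 0.1718]
tool_rot: [[0.976, -0.029, -0.215], [0.215, -0.006, 0.977], [-0.029, -1.0, 0.0]]
force: [0.0, -0.2, -0.8]
gripper_width: 0.0879
```

```bash
python3 plan.py .436 -.050 .12 13 88 0.7
```

```text
t 9.95 p [0.4255 0.0027 0.1718] yaw 12.4 tilt [-0.029 -1.     0.   ] w 0.0879 F [ 0.  -0.2 -0.8] q [-0.26 -0.07  2.01 -0.01  1.22 -0.48]
3 rows
[[0.0,0.43,-0.45,-0.0,-0.04,-0.11,88.0],[-0.0,0.43,-0.45,-0.0,-0.04,-0.11,88.0],[-0.01,0.43,-0.45,-0.0,-0.04,-0.11,88.0]]
```

>>> carry_out:
  moves:
    - [[0,0.2,-0.4,0,0,-0.1,88],[0,0.3,-0.4,0,0,-0.1,88],[0,0.3,-0.3,0,0,-0.1,88],[0,0.3,0,0,0,0,88],[0,0,0,0,0,0,88]]

```text
time_s: 10.45
eef_pos: [0.4256, -0.046, 0.1194]
tool_rot: [[0.978, -0.013, -0.206], [0.206, 0.003, 0.978], [-0.013, -1.0, 0.005]]
force: [-0.2, -0.2, 0.2]
gripper_width: 0.0878
```

```bash
python3 plan.py .436 -.050 .036 13 88 0.6
```

```text
t 10.45 p [ 0.4256 -0.046   0.1194] yaw 11.9 tilt [-0.013 -1.     0.005] w 0.0878 F [-0.2 -0.2  0.2] q [-0.38  0.01  2.06 -0.    1.09 -0.59]
4 rows
[[0.07,0.52,-0.04,-0.02,-0.05,-0.04,88.0],[0.06,0.52,-0.04,-0.02,-0.05,-0.04,88.0],[0.06,0.52,-0.04,-0.02,-0.05,-0.04,88.0],[0.06,0.52,-0.04,-0.02,-0.05,-0.04,88.0]]
```

>>> carry_out:
  moves:
    - [[0.22,0.1,0,0,0,0,88],[0.02,0.5,-0.1,0,-0.1,-0.1,88],[0,0.5,0,0,0,0,88],[0,0.5,0,0,0,0,88],[0,0.2,0,0,0,0,88],[0,0,0,0,0,0,88]]

```text
time_s: 11.05
eef_pos: [0.4369, -0.0465, 0.0445]
tool_rot: [[0.976, -0.004, -0.216], [0.216, 0.004, 0.976], [-0.003, -1.0, 0.005]]
force: [0.5, 0.5, 0.7]
gripper_width: 0.0879
```

```bash
python3 plan.py .436 -.050 .036 13 88 0.6; python3 -c "
from h import *
im=snap('scene','s6')
cv2.imwrite('pics/s6c.png',cv2.resize(im['color'][140:260,200:360,::-1],None,fx=5,fy=5,interpolation=cv2.INTER_CUBIC))"
```

```text
t 11.05 p [ 0.4369 -0.0465  0.0445] yaw 12.5 tilt [-0.003 -1.     0.005] w 0.0879 F [0.5 0.5 0.7] q [-0.38  0.18  2.07  0.    0.9  -0.6 ]
1 rows
[[-0.04,0.21,-0.08,-0.06,-0.1,-0.03,88.0]]
```

View pics/s6c.png

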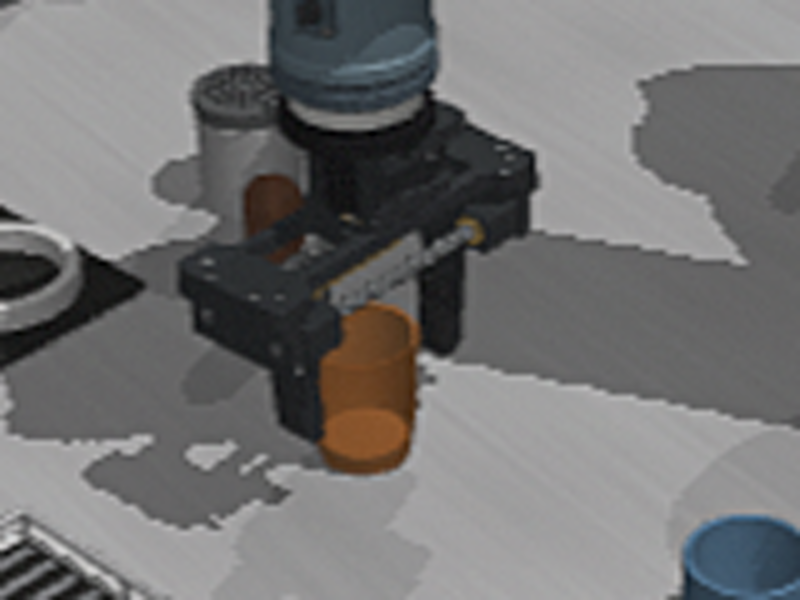

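The jaws straddle the amber glass. Lowering a little, gripping and lifting.

>>> carry_out:
  moves:
    - [[0,0.15,-0.1,0,0,0,88],[0,0.06,0,0,0,0,88],[0,0,0,0,0,0,70],[0,0,0,0,0,0,60],[0,0,0,0,0,0,50],[0,0,0,0,0,0,50],[0,0,0,0,0,0,50],[0,0,0,0,0,0,50]]

```text
time_s: 11.9
eef_pos: [0.4404, -0.0514, 0.039]
tool_rot: [[0.976, 0.002, -0.217], [0.217, 0.002, 0.976], [0.002, -1.0, 0.002]]
force: [0.5, -0.7, -0.9]
gripper_width: 0.0589
```

```bash
python3 plan.py
```

```text
t 11.9 p [ 0.4404 -0.0514  0.039 ] yaw 12.5 tilt [ 0.002 -1.     0.002] w 0.0589 F [ 0.5 -0.7 -0.9] q [-0.39  0.19  2.07  0.    0.88 -0.61]
```

>>> carry_out:
  moves:
    - [[0,-0.6,0,0,0,0,50],[0,-0.8,0,0,0,0,50],[0,-0.8,0,0,0,0,50],[0,-0.6,0,0,0,0,50],[0.1,-0.4,0.3,0,0,0,50],[0.3,-0.1,0.5,0,0,0,50],[0.4,0,0.6,0,0,0,50],[0.4,0,0.6,0,0,0,50],[0.4,0,0.6,0,0,0,50],[0.4,0,0.6,0,0,0,50]]

```text
time_s: 12.9
eef_pos: [0.491, 0.0932, 0.1768]
tool_rot: [[0.978, 0.002, -0.21], [0.21, 0.003, 0.978], [0.002, -1.0, 0.002]]
force: [0.3, -0.0, -1.1]
gripper_width: 0.0591
```

```bash
python3 plan.py .569 .263 .17 13 50 .7
```

```text
t 12.9 p [0.491  0.0932 0.1768] yaw 12.1 tilt [ 0.002 -1.     0.002] w 0.0591 F [ 0.3 -0.  -1.1] q [-0.05  0.08  1.85  0.    1.21 -0.26]
7 rows
[[0.4,0.03,0.53,-0.0,-0.03,0.0,50.0],[0.4,0.03,0.53,-0.0,-0.03,0.0,50.0],[0.4,0.03,0.53,-0.0,-0.03,0.0,50.0],[0.4,0.03,0.53,-0.0,-0.03,0.0,50.0],[0.4,0.03,0.53,-0.0,-0.03,0.0,50.0],[0.41,0.02,0.53,-0.0,-0.03,0.0,50.0],[0.41,0.02,0.53,-0.0,-0.03,0.0,50.0]]
```

>>> carry_out:
  moves:
    - [[0.4,0,0.55,0,0,0,50],[0.4,0,0.55,0,0,0,50],[0.4,0,0.55,0,0,0,50],[0.4,0,0.55,0,0,0,50],[0.4,0,0.5,0,0,0,50],[0.4,0,0.4,0,0,0,50],[0.2,0,0.2,0,0,0,50],[0,0,0,0,0,0,50]]

```text
time_s: 13.7
eef_pos: [0.5658, 0.2543, 0.1746]
tool_rot: [[0.977, -0.002, -0.214], [0.215, 0.003, 0.977], [-0.001, -1.0, 0.003]]
force: [-0.0, 0.0, -1.9]
gripper_width: 0.0592
```

```bash
python3 plan.py .569 .263 .09 13 50 .6
```

```text
t 13.7 p [0.5658 0.2543 0.1746] yaw 12.4 tilt [-0.001 -1.     0.003] w 0.0592 F [-0.   0.  -1.9] q [0.23 0.34 1.54 0.   1.26 0.01]
4 rows
[[0.03,0.53,0.05,-0.01,-0.03,-0.0,50.0],[0.03,0.53,0.05,-0.01,-0.03,-0.0,50.0],[0.03,0.53,0.05,-0.01,-0.03,-0.0,50.0],[0.03,0.53,0.05,-0.01,-0.03,-0.0,50.0]]
```

>>> carry_out:
  moves:
    - [[0.05,0.4,0.12,0,0,0,50],[0.03,0.5,0.05,0,0,0,50],[0,0.5,0,0,0,0,50],[0,0.4,0,0,0,0,50],[0,0.1,0,0,0,0,50],[0,0,0,0,0,0,50]]

```text
time_s: 14.3
eef_pos: [0.5638, 0.2578, 0.0909]
tool_rot: [[0.977, -0.007, -0.211], [0.211, 0.0, 0.977], [-0.007, -1.0, 0.002]]
force: [0.0, -0.4, -1.1]
gripper_width: 0.0586
```

```bash
python3 plan.py .569 .263 .045 13 50 .6; python3 -c "
from h import *
im=snap('scene','s7')
print(proj(im,manip.get_state()['eef_pos']))
cv2.imwrite('pics/s7c.png',cv2.resize(im['color'][220:400,230:430,::-1],None,fx=3,fy=3,interpolation=cv2.INTER_CUBIC))"
```

```text
t 14.3 p [0.5638 0.2578 0.0909] yaw 12.2 tilt [-0.007 -1.     0.002] w 0.0586 F [ 0.  -0.4 -1.1] q [0.24 0.44 1.59 0.   1.11 0.02]
2 rows
[[0.08,0.57,0.05,-0.01,-0.08,-0.04,50.0],[0.08,0.57,0.05,-0.01,-0.08,-0.04,50.0]]
[306.31333157 288.79904092]
```

View pics/s7c.png

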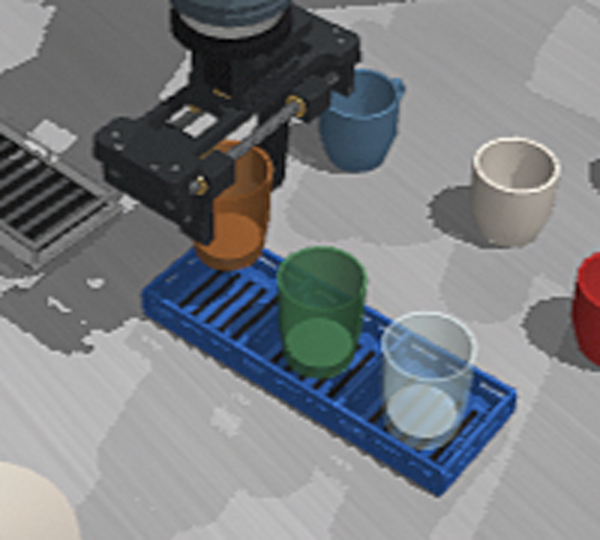

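>>> carry_out:
  moves:
    - [[0.15,0.2,0.12,0,0,0,50],[0.05,0.4,0.03,0,0,0,50],[0,0.35,0,0,0,0,50],[0,0.1,0,0,0,0,50],[0,0.0,0,0,0,0,50]]

```text
time_s: 14.85
eef_pos: [0.5722, 0.2662, 0.0474]
tool_rot: [[0.978, -0.003, -0.211], [0.211, 0.001, 0.978], [-0.003, -1.0, 0.002]]
force: [0.7, -0.3, -1.3]
gripper_width: 0.0591
```

```bash
python3 plan.py .569 .263 .045 13 50 .6
```

```text
t 14.85 p [0.5722 0.2662 0.0474] yaw 12.2 tilt [-0.003 -1.     0.002] w 0.0591 F [ 0.7 -0.3 -1.3] q [0.25 0.53 1.57 0.   1.04 0.03]
1 rows
[[-0.09,0.06,-0.06,-0.02,-0.17,-0.03,50.0]]
```

>>> carry_out:
  moves:
    - [[-0.05,0.07,-0.05,0,0,0,50],[0,0.05,0,0,0,0,50],[0,0.02,0,0,0,0,50],[0,0,0,0,0,0,50]]

```text
time_s: 15.25
eef_pos: [0.5711, 0.2642, 0.0449]
tool_rot: [[0.977, -0.002, -0.211], [0.211, 0.002, 0.977], [-0.001, -1.0, 0.002]]
force: [-0.5, -0.3, -1.3]
gripper_width: 0.0589
```

>>> carry_out:
  moves:
    - [[0,0.05,0,0,0,0,50],[0,0.02,0,0,0,0,50],[0,0,0,0,0,0,88],[0,0,0,0,0,0,88],[0,0,0,0,0,0,88],[0,0,0,0,0,0,88],[0,-0.4,0,0,0,0,88],[0,-0.7,0,0,0,0,88],[0,-0.9,0,0,0,0,88],[0,-0.9,0,0,0,0,88],[0,-0.6,0,0,0,0,88],[0,0,0,0,0,0,88]]

```text
time_s: 16.45
eef_pos: [0.5719, 0.2637, 0.1933]
tool_rot: [[0.978, 0.001, -0.211], [0.211, 0.003, 0.978], [0.001, -1.0, 0.002]]
force: [0.2, 0.2, 0.7]
gripper_width: 0.088
```

```bash
python3 plan.py; python3 - <<'E'
from h import *
im=snap('scene','s8');t=snap('top','t8')
cv2.imwrite('pics/s8c.png',cv2.resize(im['color'][220:400,230:430,::-1],None,fx=3,fy=3,interpolation=cv2.INTER_CUBIC))
cv2.imwrite('pics/t8c.png',cv2.resize(t['color'][150:300,160:400,::-1],None,fx=3.3,fy=3.3,interpolation=cv2.INTER_CUBIC))
E
```

```text
t 16.45 p [0.5719 0.2637 0.1933] yaw 12.2 tilt [ 0.001 -1.     0.002] w 0.088 F [0.2 0.2 0.7] q [0.24 0.34 1.51 0.   1.3  0.03]
```

View pics/s8c.png

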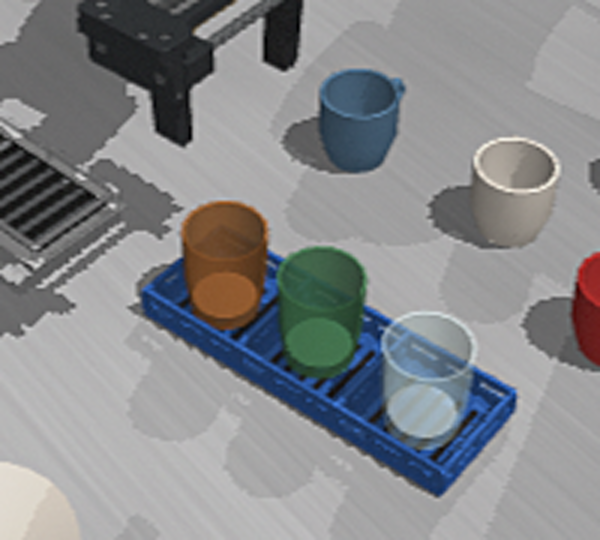

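View pics/t8c.png

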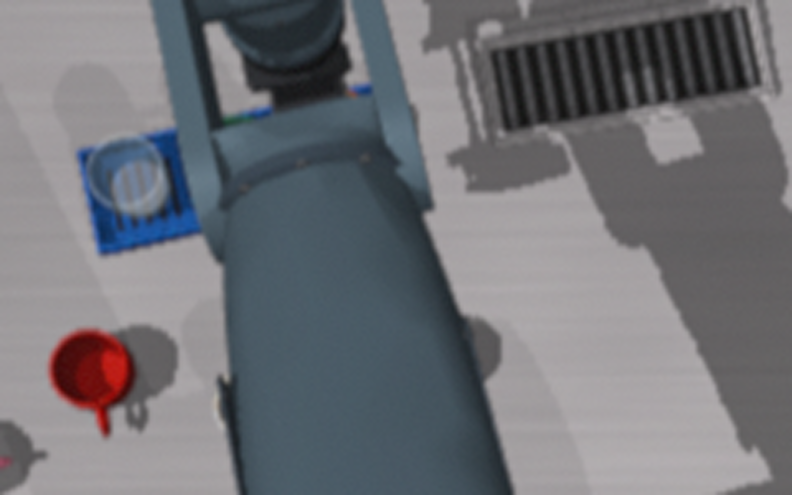

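Both glasses stand in the end bays and the green one hasn't moved. I'll use the known TCP positions as a check on camera bias, then place the cups.

```bash
python3 - <<'E'
from h import *
im=load('s8');t=load('t8')
f=lambda x,y:((x+.5)/3-.5+230,(y+.5)/3-.5+220)
for n,c,z in[('clear(.534,.4235)',(429,345),.078),('amber(.571,.2642)',(225,234),.078),('white',(515,164),.062),('blue',(359,97),.062)]: print(n,ray(im,*f(*c),z))
g=lambda x,y:((x+.5)/3.3-.5+160,(y+.5)/3.3-.5+150)
print('clear top',ray(t,*g(128,171),.078))
# tray corners in scene: load s5 crop? use s0
s=load('scene0'); k=lambda x,y:((x+.5)/2.9-.5+160,(y+.5)/2.9-.5+140)
P=np.array([ray(s,*k(*c),.022)[:2] for c in[(128,300),(320,428),(238,488),(44,354)]]);print(P.round(4),P.mean(0))
P=np.array([ray(s,*k(*c),.009)[:2] for c in[(128,317),(292,424),(240,458),(78,348)]]);print(P.round(4),P.mean(0))
E
```

```text
clear(.534,.4235) [0.53374378 0.42269033 0.078     ]
amber(.571,.2642) [0.57367159 0.26521957 0.078     ]
white [0.35377835 0.32219707 0.062     ]
blue [0.39221688 0.19466877 0.062     ]
clear top [0.53284045 0.41938256 0.078     ]
[[ 0.6161 -0.0851]
 [ 0.5786  0.1448]
 [ 0.6622  0.1616]
 [ 0.704  -0.0635]] [0.64021336 0.03944298]
[[ 0.6205 -0.0802]
 [ 0.5856  0.1157]
 [ 0.6377  0.1234]
 [ 0.6729 -0.069 ]] [0.62917776 0.0224532 ]
```

```bash
python3 plan.py .354 .321 .17 -45
```

```text
t 16.55 p [0.57   0.2632 0.1891] yaw 12.2 tilt [-0.005 -1.     0.002] w 0.0883 F [-0.4  0.5  0.3] q [0.24 0.34 1.51 0.   1.29 0.03]
13 rows
[[-0.38,0.04,0.2,0.0,0.88,-0.0,88],[-0.4,0.04,0.17,0.0,0.88,-0.0,88],[-0.41,0.04,0.14,0.0,0.88,-0.0,88],[-0.42,0.04,0.1,0.0,0.88,-0.0,88],[-0.42,0.04,0.07,0.0,0.88,-0.0,88],[-0.43,0.04,0.04,0.0,0.88,-0.0,88],[-0.43,0.04,0.01,0.0,0.88,-0.0,88],[-0.43,0.04,-0.03,0.0,0.88,-0.0,88],[-0.43,0.04,-0.06,0.0,0.88,-0.0,88],[-0.42,0.04,-0.09,0.0,0.88,-0.0,88],[-0.41,0.04,-0.12,0.0,0.88,-0.0,88],[-0.4,0.04,-0.16,0.0,0.88,-0.0,88],[-0.39,0.04,-0.19,0.0,0.88,-0.0,88]]
```

>>> carry_out:
  moves:
    - [[-0.38,0,0.2,0,0.9,0,88],[-0.4,0,0.17,0,0.9,0,88],[-0.4,0,0.14,0,0.9,0,88],[-0.42,0,0.1,0,0.9,0,88],[-0.42,0,0.07,0,0.9,0,88],[-0.43,0,0.04,0,0.9,0,88],[-0.43,0,0,0,0.9,0,88],[-0.43,0,-0.03,0,0.9,0,88],[-0.43,0,-0.06,0,0.9,0,88],[-0.42,0,-0.1,0,0.9,0,88],[-0.4,0,-0.12,0,0.9,0,88],[-0.3,0,-0.15,0,0.8,0,88]]

```text
time_s: 17.75
eef_pos: [0.3544, 0.3139, 0.1671]
tool_rot: [[0.722, -0.046, 0.69], [-0.691, -0.015, 0.723], [-0.023, -0.999, -0.043]]
force: [-0.1, -0.2, 0.3]
gripper_width: 0.0881
```

```bash
python3 plan.py .354 .321 .12 -45; python3 - <<'E'
from h import *
im=snap('scene','s9');t=snap('top','t9')
cv2.imwrite('pics/s9c.png',cv2.resize(im['color'][225:325,160:300,::-1],None,fx=5.5,fy=5.5,interpolation=cv2.INTER_CUBIC))
cv2.imwrite('pics/t9c.png',cv2.resize(t['color'][140:205,295:405,::-1],None,fx=7,fy=7,interpolation=cv2.INTER_CUBIC))
E
```

```text
t 17.75 p [0.3544 0.3139 0.1671] yaw -43.7 tilt [-0.023 -0.999 -0.043] w 0.0881 F [-0.1 -0.2  0.3] q [0.47 0.06 1.89 0.01 1.23 1.23]
2 rows
[[-0.05,0.59,0.09,0.25,0.13,-0.13,88],[-0.06,0.59,0.07,0.25,0.13,-0.13,88]]
```

View pics/s9c.png

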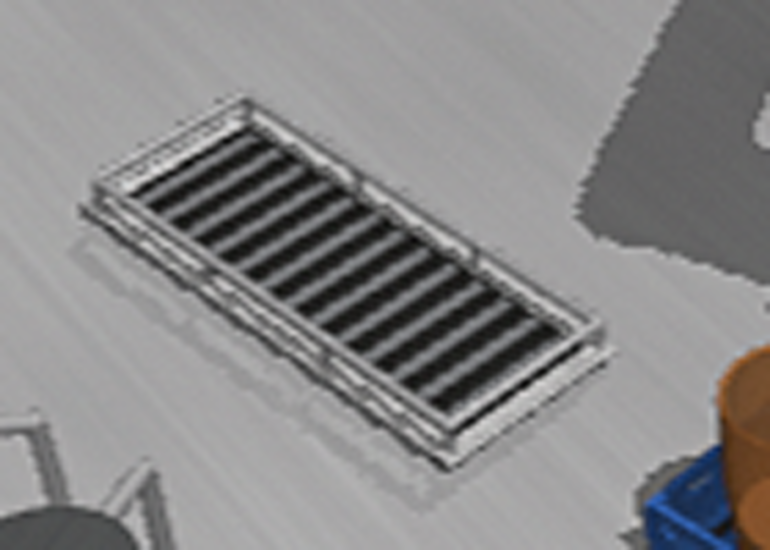

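View pics/t9c.png

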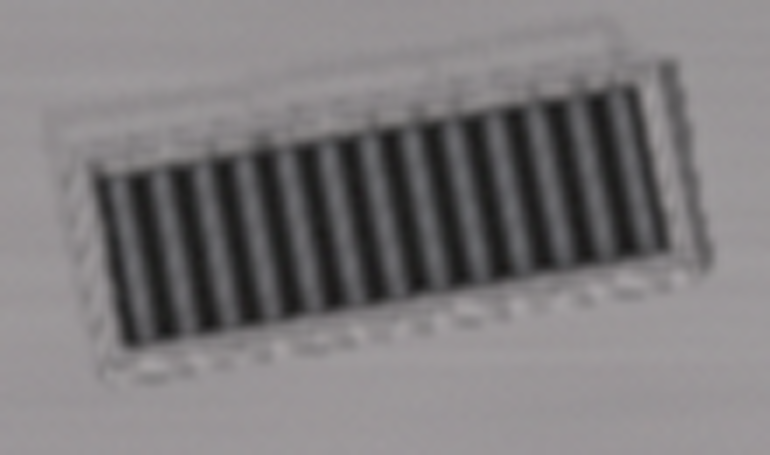

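```bash
python3 - <<'E'
from h import *
s=load('s9');t=load('t9')
f=lambda x,y:((x+.5)/5.5-.5+160,(y+.5)/5.5-.5+225)
g=lambda x,y:((x+.5)/7-.5+295,(y+.5)/7-.5+140)
def q(im,m,C,z):
    P=np.array([ray(im,*m(*c),z)[:2] for c in C]);print(P.round(4).tolist(),P.mean(0).round(4),[round(float(np.hypot(*(P[i]-P[(i+1)%len(P)]))),4) for i in range(len(P))])
q(s,f,[(248,105),(603,335),(452,432),(100,190)],.022)
q(s,f,[(80,208),(612,350)],.007)
q(t,g,[(98,175),(637,87),(668,250),(125,347)],.009)
q(s,f,[(255,125),(572,330),(450,403),(138,190)],.009)
E
```

```text
[[0.6155, -0.0819], [0.5767, 0.139], [0.6544, 0.1493], [0.6942, -0.0681]] [0.6352 0.0346] [0.2243, 0.0784, 0.221, 0.0799]
[[0.7, -0.0801], [0.5702, 0.1347]] [0.6351 0.0273] [0.251, 0.251]
[[0.6496, 0.1366], [0.6838, -0.074], [0.6181, -0.0844], [0.5809, 0.1266]] [0.6331 0.0262] [0.2135, 0.0665, 0.2142, 0.0695]
[[0.6132, -0.0828], [0.5774, 0.1165], [0.6399, 0.1227], [0.6755, -0.0735]] [0.6265 0.0207] [0.2025, 0.0628, 0.1995, 0.063]
```

>>> carry_out:
  moves:
    - [[-0.03,0.3,0.1,0.25,0.1,-0.15,88],[-0.03,0.3,0.08,0.2,0.1,-0.1,88],[0,0.3,0,0,0,0,88],[0,0.2,0,0,0,0,88],[0,0,0,0,0,0,88]]

```text
time_s: 18.35
eef_pos: [0.3564, 0.3188, 0.1173]
tool_rot: [[0.719, -0.007, 0.695], [-0.695, -0.005, 0.719], [-0.002, -1.0, -0.009]]
force: [0.4, 0.7, 0.4]
gripper_width: 0.0881
```

```bash
python3 plan.py .354 .322 .028 -45 88 .6;  python3 - <<'E'
from h import *
im=snap('scene','s10')
cv2.imwrite('pics/s10c.png',cv2.resize(im['color'][180:330,330:480,::-1],None,fx=4,fy=4,interpolation=cv2.INTER_CUBIC))
E
```

```text
t 18.35 p [0.3564 0.3188 0.1173] yaw -44.0 tilt [-0.002 -1.    -0.009] w 0.0881 F [0.4 0.7 0.4] q [ 0.48  0.12  1.94 -0.    1.08  1.25]
4 rows
[[-0.02,0.56,0.01,0.02,0.05,-0.01,88.0],[-0.02,0.56,0.01,0.02,0.05,-0.01,88.0],[-0.02,0.56,0.01,0.02,0.05,-0.01,88.0],[-0.02,0.56,0.01,0.02,0.05,-0.01,88.0]]
```

View pics/s10c.png

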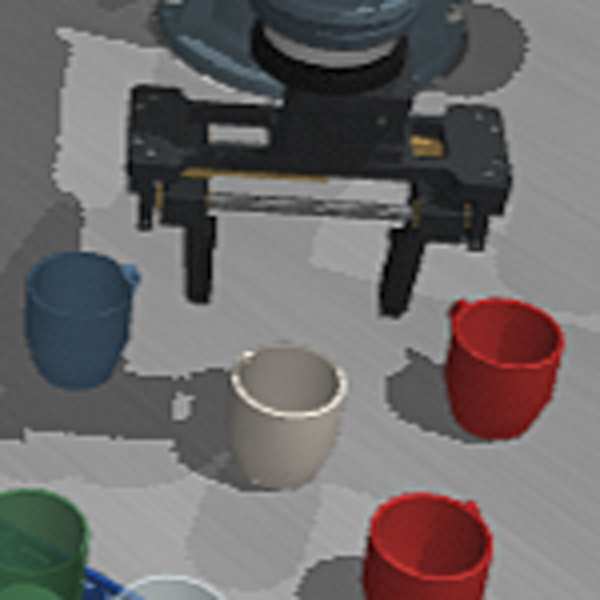

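>>> carry_out:
  moves:
    - [[-0.05,0.5,0,0,0.1,0,88],[-0.04,0.55,0,0,0,0,88],[0,0.55,0,0,0,0,88],[0,0.35,0,0,0,0,88],[0,0.1,0,0,0,0,88],[0,0,0,0,0,0,88]]

```text
time_s: 19.0
eef_pos: [0.3584, 0.3223, 0.0364]
tool_rot: [[0.713, -0.001, 0.701], [-0.701, -0.002, 0.713], [0.0, -1.0, -0.002]]
force: [0.4, 0.4, 0.9]
gripper_width: 0.0879
```

```bash
python3 plan.py .354 .322 .028 -45 88 .6;  python3 - <<'E'
from h import *
im=snap('scene','s11')
cv2.imwrite('pics/s11c.png',cv2.resize(im['color'][180:330,330:480,::-1],None,fx=4,fy=4,interpolation=cv2.INTER_CUBIC))
E
```

```text
t 19.0 p [0.3584 0.3223 0.0364] yaw -44.5 tilt [ 0.    -1.    -0.002] w 0.0879 F [0.4 0.4 0.9] q [ 0.49  0.27  1.97 -0.    0.9   1.26]
1 rows
[[-0.07,0.21,-0.08,0.03,0.1,0.0,88.0]]
```

View pics/s11c.png

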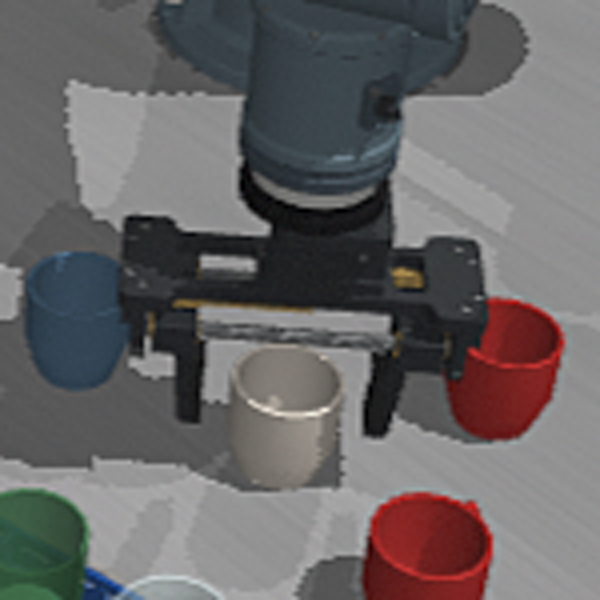

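>>> carry_out:
  moves:
    - [[-0.05,0.15,-0.02,0,0.1,0,88],[0,0.05,0,0,0,0,88],[0,0,0,0,0,0,75],[0,0,0,0,0,0,65],[0,0,0,0,0,0,53],[0,0,0,0,0,0,53],[0,0,0,0,0,0,53],[0,0,0,0,0,0,53]]
  force: 15

```text
time_s: 19.85
eef_pos: [0.3585, 0.3245, 0.0311]
tool_rot: [[0.707, 0.004, 0.707], [-0.707, 0.001, 0.707], [0.002, -1.0, 0.003]]
force: [-0.7, 0.2, -0.2]
gripper_width: 0.0623
```

```bash
python3 plan.py
```

```text
t 19.85 p [0.3585 0.3245 0.0311] yaw -45.0 tilt [ 0.002 -1.     0.003] w 0.0623 F [-0.7  0.2 -0.2] q [ 0.49  0.28  1.97 -0.    0.88  1.28]
```

>>> carry_out:
  moves:
    - [[0,-0.6,0,0,0,0,53],[0,-0.8,0,0,0,0,53],[0,-0.8,0,0,0,0,53],[0,-0.8,0,0,0,0,53],[0,-0.5,0,0,0,0,53],[0,-0.1,0,0,0,0,53]]

```text
time_s: 20.45
eef_pos: [0.3558, 0.323, 0.178]
tool_rot: [[0.707, -0.002, 0.708], [-0.708, -0.002, 0.707], [0.0, -1.0, -0.003]]
force: [-0.1, 0.5, -1.0]
gripper_width: 0.0625
```

```bash
python3 plan.py .6255 .084 .18 -80 53 .8
```

```text
t 20.45 p [0.3558 0.323  0.178 ] yaw -45.0 tilt [ 0.    -1.    -0.003] w 0.0625 F [-0.1  0.5 -1. ] q [ 0.49  0.04  1.9  -0.    1.21  1.28]
12 rows
[[0.75,-0.0,0.05,0.0,0.58,0.0,53.0],[0.75,-0.0,0.08,0.0,0.58,0.0,53.0],[0.74,-0.0,0.12,0.0,0.58,0.0,53.0],[0.73,-0.0,0.16,0.0,0.58,0.0,53.0],[0.72,-0.0,0.2,0.0,0.58,0.0,53.0],[0.71,-0.0,0.23,0.0,0.58,0.0,53.0],[0.7,-0.0,0.27,0.0,0.58,0.0,53.0],[0.69,-0.0,0.3,0.0,0.58,0.0,53.0],[0.67,-0.0,0.34,0.0,0.58,0.0,53.0],[0.65,-0.0,0.37,0.0,0.58,0.0,53.0],[0.63,-0.0,0.4,0.0,0.58,0.0,53.0],[0.61,-0.0,0.44,0.0,0.58,0.0,53.0]]
```

>>> carry_out:
  moves:
    - [[0.75,0,0.05,0,0.58,0,53],[0.75,0,0.08,0,0.58,0,53],[0.74,-0.05,0.12,0,0.58,0,53],[0.73,-0.05,0.16,0,0.58,0,53],[0.72,-0.05,0.2,0,0.58,0,53],[0.7,-0.05,0.23,0,0.58,0,53],[0.7,-0.05,0.27,0,0.58,0,53],[0.7,-0.05,0.3,0,0.58,0,53],[0.67,-0.05,0.34,0,0.58,0,53],[0.65,0,0.37,0,0.58,0,53],[0.4,0,0.3,0,0.4,0,53],[0,0,0,0,0,0,53]]

```text
time_s: 21.65
eef_pos: [0.5969, 0.1009, 0.1755]
tool_rot: [[0.222, -0.02, 0.975], [-0.975, -0.003, 0.222], [-0.001, -1.0, -0.02]]
force: [-0.1, 1.2, -1.1]
gripper_width: 0.0621
```

```bash
python3 plan.py .6255 .084 .10 -80 53 .7
```

```text
t 21.65 p [0.5969 0.1009 0.1755] yaw -77.2 tilt [-0.001 -1.    -0.02 ] w 0.0621 F [-0.1  1.2 -1.1] q [-0.03  0.32  1.57 -0.    1.27  1.32]
3 rows
[[0.19,0.62,0.21,0.08,0.19,-0.0,53.0],[0.19,0.63,0.21,0.08,0.19,-0.0,53.0],[0.18,0.63,0.21,0.08,0.19,-0.0,53.0]]
```

>>> carry_out:
  moves:
    - [[0.25,0.2,0.3,0.1,0.25,0,53],[0.2,0.4,0.25,0.1,0.2,0,53],[0.05,0.5,0.1,0,0,0,53],[0,0.4,0,0,0,0,53],[0,0,0,0,0,0,53]]

```text
time_s: 22.15
eef_pos: [0.6215, 0.0886, 0.1068]
tool_rot: [[0.186, -0.012, 0.983], [-0.983, 0.002, 0.186], [-0.004, -1.0, -0.011]]
force: [-1.6, -0.5, -1.7]
gripper_width: 0.0627
```

```bash
python3 plan.py .6255 .084 .055 -80 53 .7;  python3 - <<'E'
from h import *
im=snap('scene','s12');t=snap('top','t12')
cv2.imwrite('pics/s12c.png',cv2.resize(im['color'][190:320,160:320,::-1],None,fx=4.5,fy=4.5,interpolation=cv2.INTER_CUBIC))
cv2.imwrite('pics/t12c.png',cv2.resize(t['color'][100:300,200:460,::-1],None,fx=2.5,fy=2.5,interpolation=cv2.INTER_CUBIC))
E
```

```text
t 22.15 p [0.6215 0.0886 0.1068] yaw -79.3 tilt [-0.004 -1.    -0.011] w 0.0627 F [-1.6 -0.5 -1.7] q [-0.05  0.44  1.56  0.    1.16  1.34]
2 rows
[[0.07,0.65,0.05,0.07,0.07,-0.03,53.0],[0.07,0.65,0.04,0.07,0.07,-0.03,53.0]]
```

View pics/s12c.png

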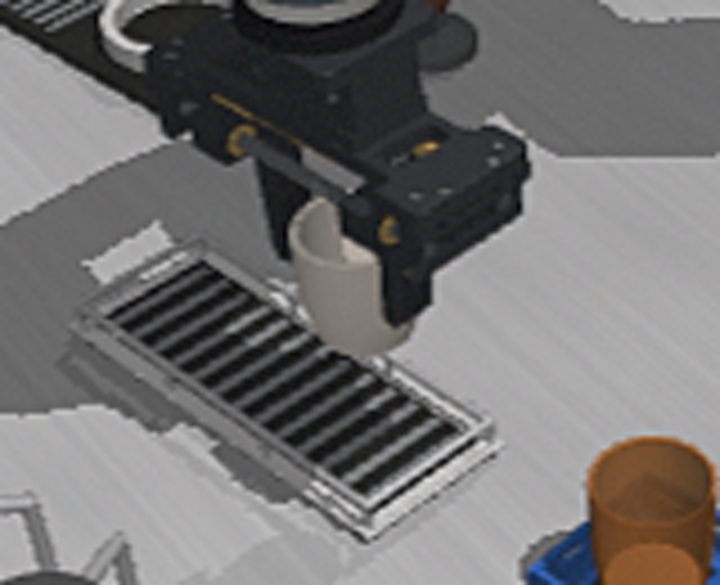

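View pics/t12c.png

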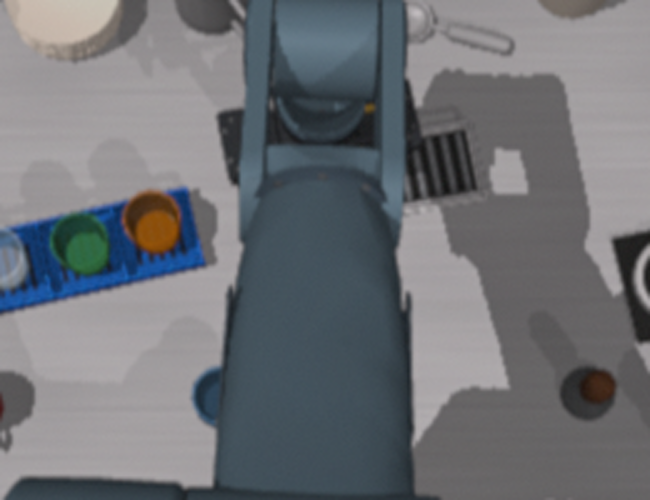

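```bash
python3 - <<'E'
from h import *
im=load('s12')
f=lambda x,y:((x+.5)/4.5-.5+160,(y+.5)/4.5-.5+190)
g=lambda X:((proj(im,X)-[160,190]+.5)*4.5-.5).round(0)
tc=np.array([.6215,.0886,.1068])
a=np.linspace(0,2*np.pi,60)
for off in(-.005,0,.005):
  c=tc+np.array([.983,.186,0])*off
  E=np.array([g([c[0]+.023*np.cos(k),c[1]+.023*np.sin(k),.0757]) for k in a]);print(off,'foot x',E[:,0].min(),E[:,0].max(),'ymax',E[:,1].max())
  E=np.array([g([c[0]+.031*np.cos(k),c[1]+.031*np.sin(k),.1377]) for k in a]);print('rim xmin',E[:,0].min())
E
```

```text
-0.005 foot x 312.0 408.0 ymax 358.0
rim xmin 283.0
0 foot x 304.0 400.0 ymax 363.0
rim xmin 275.0
0.005 foot x 296.0 393.0 ymax 368.0
rim xmin 266.0
```

>>> carry_out:
  moves:
    - [[0.08,0.1,0.2,0.1,0.1,0,53],[0.03,0.4,0.05,0,0,0,53],[0,0.4,0,0,0,0,53],[0,0.3,0,0,0,0,53],[0,0.05,0,0,0,0,53],[0,0,0,0,0,0,53]]

```text
time_s: 22.85
eef_pos: [0.6358, 0.0869, 0.0573]
tool_rot: [[0.178, 0.005, 0.984], [-0.984, 0.004, 0.178], [-0.003, -1.0, 0.005]]
force: [-1.2, 0.5, -1.1]
gripper_width: 0.0629
```

```bash
python3 plan.py .6315 .085 .041 -80 53 .7;  python3 - <<'E'
from h import *
im=snap('scene','s13')
cv2.imwrite('pics/s13c.png',cv2.resize(im['color'][190:320,160:320,::-1],None,fx=4.5,fy=4.5,interpolation=cv2.INTER_CUBIC))
E
```

```text
t 22.85 p [0.6358 0.0869 0.0573] yaw -79.8 tilt [-0.003 -1.     0.005] w 0.0629 F [-1.2  0.5 -1.1] q [-0.05  0.53  1.55  0.    1.06  1.34]
1 rows
[[0.03,0.41,-0.12,-0.06,0.05,-0.03,53.0]]
```

View pics/s13c.png

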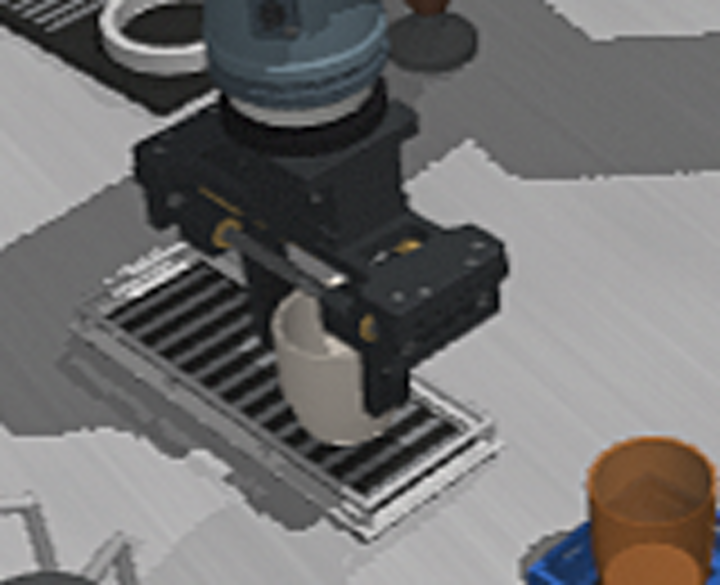

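```bash
python3 - <<'E'
from h import *
im=load('s13')
g=lambda X:((proj(im,X)-[160,190]+.5)*4.5-.5).round(0)
tc=np.array([.6358,.0869,.0573])
a=np.linspace(0,2*np.pi,60)
for off in(-.010,-.006,0):
  c=tc+np.array([.984,.178,0])*off
  E=np.array([g([c[0]+.023*np.cos(k),c[1]+.023*np.sin(k),.0262]) for k in a]);print(off,c,'foot x',E[:,0].min(),E[:,0].max(),'ymax',E[:,1].max())
  E=np.array([g([c[0]+.031*np.cos(k),c[1]+.031*np.sin(k),.0882]) for k in a]);print('rim xmin',E[:,0].min())
yx=np.array([-.172,.985]);xx=np.array([.985,.172]);C=np.array([.635,.030])
for s in(-1,1):
  for u in(-1,1): print('rail inner top corner',s,u,g([*(C+s*.038*xx+u*.110*yx),.0215]),'deck',g([*(C+s*.046*xx+u*.118*yx),.008]))
print('slot floor',g([*(C+.055*yx),.008]))
E
```

```text
-0.01 [0.62596 0.08512 0.0573 ] foot x 302.0 396.0 ymax 440.0
rim xmin 273.0
-0.006 [0.629896 0.085832 0.0573  ] foot x 296.0 390.0 ymax 444.0
rim xmin 267.0
0 [0.6358 0.0869 0.0573] foot x 287.0 381.0 ymax 450.0
rim xmin 257.0
rail inner top corner -1 -1 [199. 242.] deck [204. 249.]
rail inner top corner -1 1 [482. 426.] deck [506. 446.]
rail inner top corner 1 -1 [ 84. 308.] deck [ 66. 328.]
rail inner top corner 1 1 [367. 506.] deck [367. 543.]
slot floor [352. 434.]
```

>>> carry_out:
  moves:
    - [[0.03,0.15,-0.1,0,0,0,53],[0,0.15,-0.02,0,0,0,53],[0,0.05,0,0,0,0,53],[0,0.05,0,0,0,0,53],[0,0.0,0,0,0,0,53]]

```text
time_s: 23.4
eef_pos: [0.6317, 0.0847, 0.0414]
tool_rot: [[0.178, 0.007, 0.984], [-0.984, 0.004, 0.178], [-0.002, -1.0, 0.007]]
force: [-1.3, 0.6, -1.5]
gripper_width: 0.0626
```

>>> carry_out:
  moves:
    - [[0,0.06,0,0,0,0,53],[0,0.05,0,0,0,0,53],[0,0.02,0,0,0,0,53],[0,0.0,0,0,0,0,53]]

```text
time_s: 23.8
eef_pos: [0.6334, 0.0849, 0.0394]
tool_rot: [[0.178, 0.01, 0.984], [-0.984, 0.004, 0.178], [-0.002, -1.0, 0.011]]
force: [-0.1, 0.6, -0.4]
gripper_width: 0.0623
```

>>> carry_out:
  moves:
    - [[0,0,0,0,0,0,88],[0,0,0,0,0,0,88],[0,0,0,0,0,0,88],[0,0,0,0,0,0,88],[0,-0.4,0,0,0,0,88],[0,-0.7,0,0,0,0,88],[0,-0.9,0,0,0,0,88],[0,-0.9,0,0,0,0,88],[0,-0.6,0,0,0,0,88],[0,0,-0.2,0,0,0,88]]

```text
time_s: 24.8
eef_pos: [0.6244, 0.0829, 0.1886]
tool_rot: [[0.178, 0.012, 0.984], [-0.984, 0.003, 0.178], [-0.001, -1.0, 0.012]]
force: [0.2, 0.0, 0.4]
gripper_width: 0.0885
```

```bash
python3 plan.py .391 .194 .17 -84 88 .85;  python3 - <<'E'
from h import *
im=snap('scene','s14')
cv2.imwrite('pics/s14c.png',cv2.resize(im['color'][190:320,160:320,::-1],None,fx=4.5,fy=4.5,interpolation=cv2.INTER_CUBIC))
E
```

```text
t 24.8 p [0.6244 0.0829 0.1886] yaw -79.7 tilt [-0.001 -1.     0.012] w 0.0885 F [0.2 0.  0.4] q [-0.06  0.34  1.52  0.    1.27  1.33]
8 rows
[[-0.47,0.05,-0.66,-0.02,0.11,-0.0,88.0],[-0.47,0.05,-0.66,-0.02,0.11,-0.0,88.0],[-0.46,0.05,-0.67,-0.02,0.11,-0.0,88.0],[-0.45,0.05,-0.67,-0.02,0.11,-0.0,88.0],[-0.45,0.05,-0.67,-0.02,0.11,-0.0,88.0],[-0.44,0.06,-0.68,-0.02,0.11,-0.0,88.0],[-0.43,0.06,-0.68,-0.02,0.11,-0.0,88.0],[-0.43,0.06,-0.69,-0.02,0.11,-0.0,88.0]]
```

View pics/s14c.png

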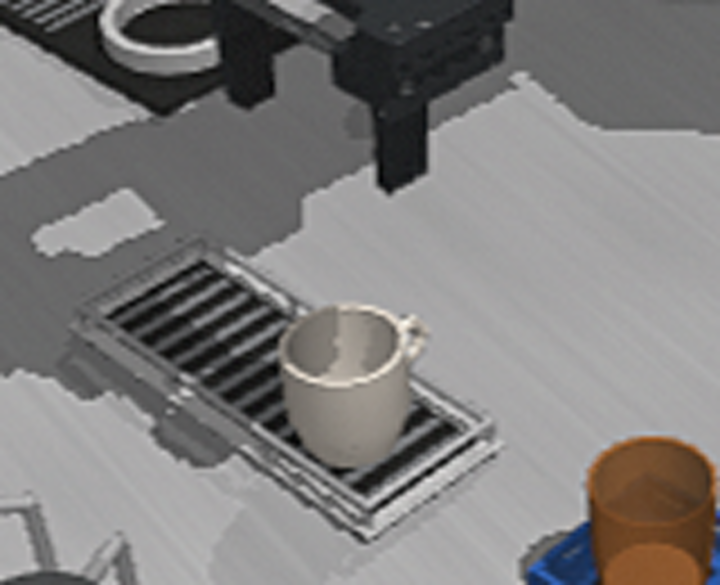

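The white cup stands on the tray with its handle over the rail. The blue cup is next.

>>> carry_out:
  moves:
    - [[-0.45,0,-0.65,0,0.1,0,88],[-0.45,0,-0.65,0,0.1,0,88],[-0.45,0,-0.65,0,0.1,0,88],[-0.45,0,-0.67,0,0.1,0,88],[-0.45,0,-0.67,0,0.1,0,88],[-0.45,0,-0.67,0,0.1,0,88],[-0.4,0,-0.6,0,0.1,0,88],[-0.2,0,-0.3,0,0.1,0,88],[0,0,0,0,0,0,88]]

```text
time_s: 25.75
eef_pos: [0.3887, 0.1851, 0.1707]
tool_rot: [[0.104, -0.017, 0.994], [-0.995, 0.001, 0.104], [-0.003, -1.0, -0.017]]
force: [0.9, 0.5, -0.8]
gripper_width: 0.0879
```

```bash
python3 plan.py .391 .194 .11 -84 88 .7; python3 - <<'E'
from h import *
im=load('s14')
f=lambda x,y:((x+.5)/4.5-.5+160,(y+.5)/4.5-.5+190)
p=ray(im,*f(344,345),.070)[:2]; print('white rim',p)
yx=np.array([-.172,.985]);xx=np.array([.985,.172]);d=p-[.635,.030];print('tray frame',d@xx,d@yx)
im=snap('scene','s15');t=snap('top','t15')
cv2.imwrite('pics/s15c.png',cv2.resize(im['color'][180:310,270:430,::-1],None,fx=4.5,fy=4.5,interpolation=cv2.INTER_CUBIC))
E
```

```text
t 25.75 p [0.3887 0.1851 0.1707] yaw -84.1 tilt [-0.003 -1.    -0.017] w 0.0879 F [ 0.9  0.5 -0.8] q [ 0.16 -0.06  2.01  0.    1.21  1.63]
3 rows
[[-0.07,0.51,0.03,0.06,-0.0,-0.01,88.0],[-0.07,0.51,0.03,0.06,-0.0,-0.01,88.0],[-0.07,0.51,0.03,0.06,-0.0,-0.01,88.0]]
white rim [0.62674383 0.08863103]
tray frame 0.0019522131355689443 0.059171627167790376
```

View pics/s15c.png

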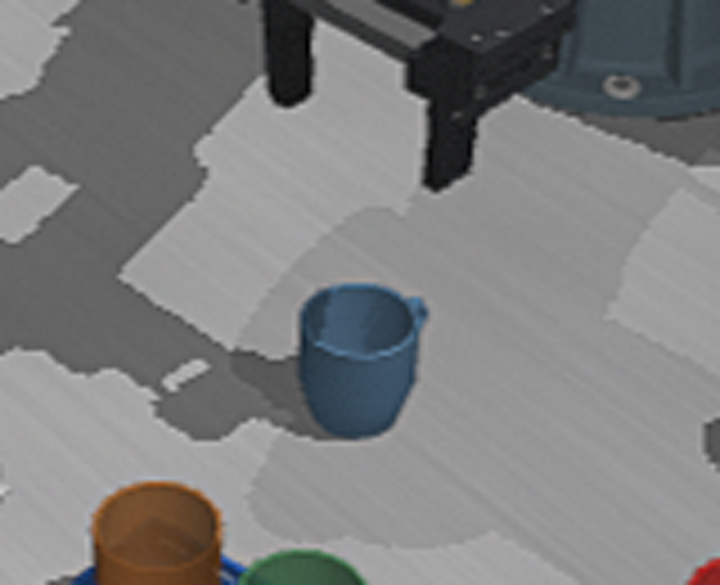

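>>> carry_out:
  moves:
    - [[-0.12,0.4,0.03,0.06,0,0,88],[-0.1,0.5,0.02,0.05,0,0,88],[0,0.5,0,0,0,0,88],[0,0.3,0,0,0,0,88],[0,0,0,0,0,0,88]]

```text
time_s: 26.35
eef_pos: [0.3964, 0.1912, 0.1002]
tool_rot: [[0.1, -0.003, 0.995], [-0.995, 0.002, 0.1], [-0.002, -1.0, -0.003]]
force: [-1.0, -0.3, -0.1]
gripper_width: 0.0883
```

```bash
python3 plan.py .391 .194 .031 -84 88 .7; python3 - <<'E'
from h import *
im=load('s15')
print(ray(im,(359.5)/4.5-.5+270,(322.5)/4.5-.5+180,.062))
E
```

```text
t 26.35 p [0.3964 0.1912 0.1002] yaw -84.3 tilt [-0.002 -1.    -0.003] w 0.0883 F [-1.  -0.3 -0.1] q [0.18 0.06 2.05 0.   1.03 1.65]
3 rows
[[-0.03,0.58,-0.04,0.01,-0.02,-0.01,88.0],[-0.03,0.58,-0.04,0.01,-0.02,-0.01,88.0],[-0.03,0.58,-0.04,0.01,-0.02,-0.01,88.0]]
[0.39011804 0.19244957 0.062     ]
```

>>> carry_out:
  moves:
    - [[0,0.3,-0.2,0,0,0,88],[0,0.5,-0.06,0,0,0,88],[0,0.5,-0.03,0,0,0,88],[0,0.25,0,0,0,0,88],[0,0,0,0,0,0,88]]

```text
time_s: 26.85
eef_pos: [0.3901, 0.1884, 0.0382]
tool_rot: [[0.096, 0.001, 0.995], [-0.995, 0.002, 0.096], [-0.002, -1.0, 0.001]]
force: [1.0, -0.8, 0.3]
gripper_width: 0.0876
```

```bash
python3 plan.py .390 .193 .031 -84 88 .7; python3 - <<'E'
from h import *
im=snap('scene','s16')
cv2.imwrite('pics/s16c.png',cv2.resize(im['color'][180:310,270:430,::-1],None,fx=4.5,fy=4.5,interpolation=cv2.INTER_CUBIC))
E
```

```text
t 26.85 p [0.3901 0.1884 0.0382] yaw -84.5 tilt [-0.002 -1.     0.001] w 0.0876 F [ 1.  -0.8  0.3] q [0.17 0.17 2.09 0.   0.87 1.65]
1 rows
[[-0.12,0.18,0.01,-0.02,-0.1,-0.02,88.0]]
```

View pics/s16c.png

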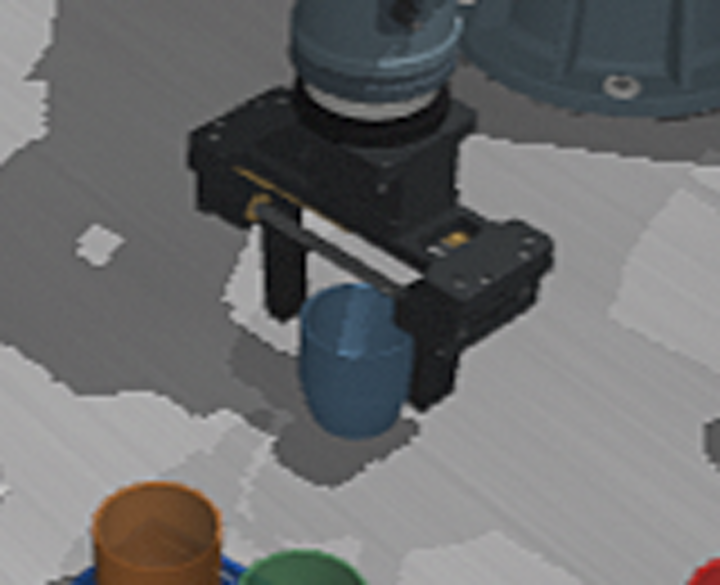

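The blue cup is straddled. Lowering, centring and closing.

>>> carry_out:
  moves:
    - [[-0.1,0.15,-0.03,0,0,0,88],[0,0.05,0,0,0,0,88],[0,0,0,0,0,0,75],[0,0,0,0,0,0,65],[0,0,0,0,0,0,53],[0,0,0,0,0,0,53],[0,0,0,0,0,0,53],[0,0,0,0,0,0,53]]

```text
time_s: 27.7
eef_pos: [0.3916, 0.1931, 0.0331]
tool_rot: [[0.097, 0.007, 0.995], [-0.995, 0.003, 0.097], [-0.002, -1.0, 0.008]]
force: [-0.2, 0.2, -1.3]
gripper_width: 0.0624
```

```bash
python3 plan.py
```

```text
t 27.7 p [0.3916 0.1931 0.0331] yaw -84.5 tilt [-0.002 -1.     0.008] w 0.0624 F [-0.2  0.2 -1.3] q [0.18 0.19 2.09 0.   0.86 1.66]
```

>>> carry_out:
  moves:
    - [[0,-0.6,0,0,0,0,53],[0,-0.8,0,0,0,0,53],[0,-0.8,0,0,0,0,53],[0,-0.8,0,0,0,0,53],[0,-0.5,0,0,0,0,53],[0,-0.1,0,0,0,0,53]]

```text
time_s: 28.3
eef_pos: [0.3877, 0.1922, 0.1799]
tool_rot: [[0.096, 0.0, 0.995], [-0.995, 0.002, 0.096], [-0.002, -1.0, 0.0]]
force: [0.0, 0.9, -1.9]
gripper_width: 0.0624
```

```bash
python3 plan.py .6445 -.024 .18 -80 53 .75
```

```text
t 28.3 p [0.3877 0.1922 0.1799] yaw -84.5 tilt [-0.002 -1.     0.   ] w 0.0624 F [ 0.   0.9 -1.9] q [ 0.18 -0.08  2.01  0.    1.22  1.66]
12 rows
[[0.5,-0.0,0.49,-0.0,-0.07,-0.0,53.0],[0.5,-0.0,0.49,-0.0,-0.07,-0.0,53.0],[0.51,-0.0,0.48,-0.0,-0.07,-0.0,53.0],[0.51,-0.0,0.48,-0.0,-0.07,-0.0,53.0],[0.51,-0.0,0.48,-0.0,-0.07,-0.0,53.0],[0.52,-0.0,0.47,-0.0,-0.07,-0.0,53.0],[0.52,-0.0,0.47,-0.0,-0.07,-0.0,53.0],[0.52,-0.0,0.47,-0.0,-0.07,-0.0,53.0],[0.52,-0.0,0.46,-0.0,-0.07,-0.0,53.0],[0.53,-0.0,0.46,-0.0,-0.07,-0.0,53.0],[0.53,-0.0,0.46,-0.0,-0.07,-0.0,53.0],[0.53,-0.0,0.45,-0.0,-0.07,-0.0,53.0]]
```

>>> carry_out:
  moves:
    - [[0.5,-0.05,0.5,0,-0.07,0,53],[0.5,-0.05,0.5,0,-0.07,0,53],[0.5,-0.05,0.5,0,-0.07,0,53],[0.5,-0.05,0.5,0,-0.07,0,53],[0.5,-0.05,0.5,0,-0.07,0,53],[0.5,-0.05,0.5,0,-0.07,0,53],[0.5,-0.05,0.5,0,-0.07,0,53],[0.5,-0.05,0.5,0,-0.07,0,53],[0.5,0,0.5,0,-0.07,0,53],[0.5,0,0.5,0,-0.07,0,53],[0.4,0,0.3,0,0,0,53],[0,0,0,0,0,0,53]]

```text
time_s: 29.5
eef_pos: [0.6267, -0.0019, 0.1762]
tool_rot: [[0.161, -0.021, 0.987], [-0.987, 0.005, 0.161], [-0.008, -1.0, -0.02]]
force: [-0.3, 0.3, -0.9]
gripper_width: 0.0627
```

```bash
python3 plan.py .6445 -.024 .11 -80 53 .75
```

```text
t 29.5 p [ 0.6267 -0.0019  0.1762] yaw -80.7 tilt [-0.008 -1.    -0.02 ] w 0.0627 F [-0.3  0.3 -0.9] q [-0.19  0.37  1.51  0.    1.29  1.22]
3 rows
[[0.21,0.55,0.13,0.07,-0.05,-0.03,53.0],[0.21,0.55,0.12,0.07,-0.05,-0.03,53.0],[0.21,0.55,0.12,0.07,-0.05,-0.03,53.0]]
```

>>> carry_out:
  moves:
    - [[0.3,0.2,0.2,0.1,0,0,53],[0.25,0.4,0.15,0.1,0,0,53],[0.05,0.5,0.05,0,0,0,53],[0,0.4,0,0,0,0,53],[0,0,0,0,0,0,53]]

```text
time_s: 30.0
eef_pos: [0.6432, -0.0225, 0.1068]
tool_rot: [[0.162, -0.009, 0.987], [-0.987, 0.01, 0.162], [-0.012, -1.0, -0.007]]
force: [-0.7, 0.2, -1.6]
gripper_width: 0.0627
```

```bash
python3 plan.py .6445 -.024 .06 -80 53 .75; python3 - <<'E'
from h import *
im=snap('scene','s17')
cv2.imwrite('pics/s17c.png',cv2.resize(im['color'][170:300,140:300,::-1],None,fx=4.5,fy=4.5,interpolation=cv2.INTER_CUBIC))
g=lambda X:((proj(im,X)-[140,170]+.5)*4.5-.5).round(0)
tc=manip.get_state()['eef_pos']
a=np.linspace(0,2*np.pi,60)
for off in(-.005,0,.005):
  c=tc+np.array([.984,.178,0])*off
  E=np.array([g([c[0]+.023*np.cos(k),c[1]+.023*np.sin(k),tc[2]-.0331]) for k in a]);print(off,c,'foot x',E[:,0].min(),E[:,0].max(),'ymax',E[:,1].max())
  E=np.array([g([c[0]+.031*np.cos(k),c[1]+.031*np.sin(k),tc[2]-.0331+.062]) for k in a]);print('rim xmin',E[:,0].min())
E
```

```text
t 30.0 p [ 0.6432 -0.0225  0.1068] yaw -80.7 tilt [-0.012 -1.    -0.007] w 0.0627 F [-0.7  0.2 -1.6] q [-0.22  0.47  1.51  0.01  1.17  1.18]
2 rows
[[0.03,0.58,0.02,0.04,-0.07,-0.07,53.0],[0.02,0.58,0.02,0.04,-0.07,-0.07,53.0]]
-0.005 [ 0.63880959 -0.02340908  0.10800235] foot x 250.0 342.0 ymax 352.0
rim xmin 217.0
0 [ 0.64372959 -0.02251908  0.10800235] foot x 242.0 335.0 ymax 357.0
rim xmin 209.0
0.005 [ 0.64864959 -0.02162908  0.10800235] foot x 235.0 327.0 ymax 361.0
rim xmin 201.0
```

View pics/s17c.png

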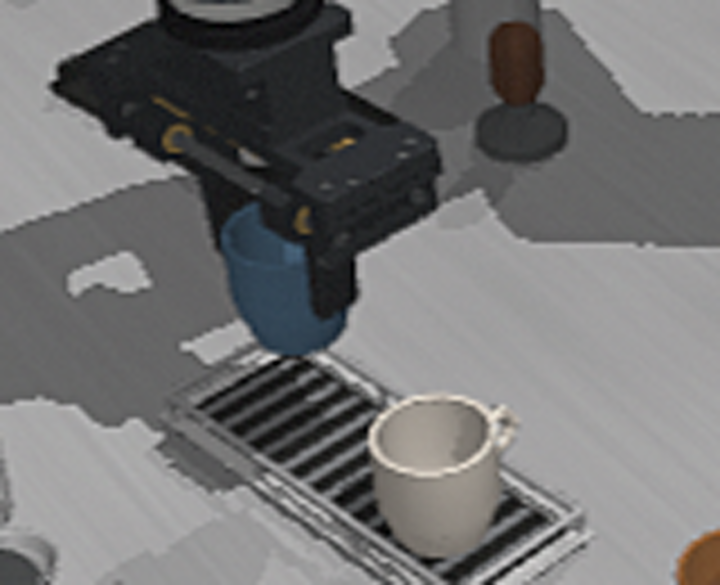

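>>> carry_out:
  moves:
    - [[0.02,0.2,0.06,0.05,0,-0.1,53],[0,0.4,0,0,-0.1,0,53],[0,0.4,0,0,0,0,53],[0,0.2,0,0,0,0,53],[0,0.05,0,0,0,0,53],[0,0,0,0,0,0,53]]

```text
time_s: 30.65
eef_pos: [0.647, -0.0221, 0.0551]
tool_rot: [[0.173, 0.001, 0.985], [-0.985, 0.001, 0.173], [-0.001, -1.0, 0.001]]
force: [-0.5, -0.7, -2.0]
gripper_width: 0.0625
```

```bash
python3 plan.py .6490 -.023 .043 -80 53 .75; python3 - <<'E'
from h import *
im=snap('scene','s18')
cv2.imwrite('pics/s18c.png',cv2.resize(im['color'][170:300,140:300,::-1],None,fx=4.5,fy=4.5,interpolation=cv2.INTER_CUBIC))
g=lambda X:((proj(im,X)-[140,170]+.5)*4.5-.5).round(0)
tc=manip.get_state()['eef_pos']
a=np.linspace(0,2*np.pi,60)
for off in(-.006,0,):
  c=tc+np.array([.984,.178,0])*off
  E=np.array([g([c[0]+.023*np.cos(k),c[1]+.023*np.sin(k),tc[2]-.0331]) for k in a]);print(off,c,'foot x',E[:,0].min(),E[:,0].max(),'ymax',E[:,1].max())
  E=np.array([g([c[0]+.031*np.cos(k),c[1]+.031*np.sin(k),tc[2]-.0331+.062]) for k in a]);print('rim xmin',E[:,0].min())
E
```

```text
t 30.65 p [ 0.647  -0.0221  0.0551] yaw -80.1 tilt [-0.001 -1.     0.001] w 0.0625 F [-0.5 -0.7 -2. ] q [-0.22  0.54  1.53  0.    1.07  1.18]
1 rows
[[0.03,0.3,0.04,-0.02,-0.01,-0.01,53.0]]
-0.006 [ 0.64117791 -0.02321383  0.05534205] foot x 259.0 349.0 ymax 435.0
rim xmin 228.0
0 [ 0.64708191 -0.02214583  0.05534205] foot x 250.0 340.0 ymax 440.0
rim xmin 218.0
```

View pics/s18c.png

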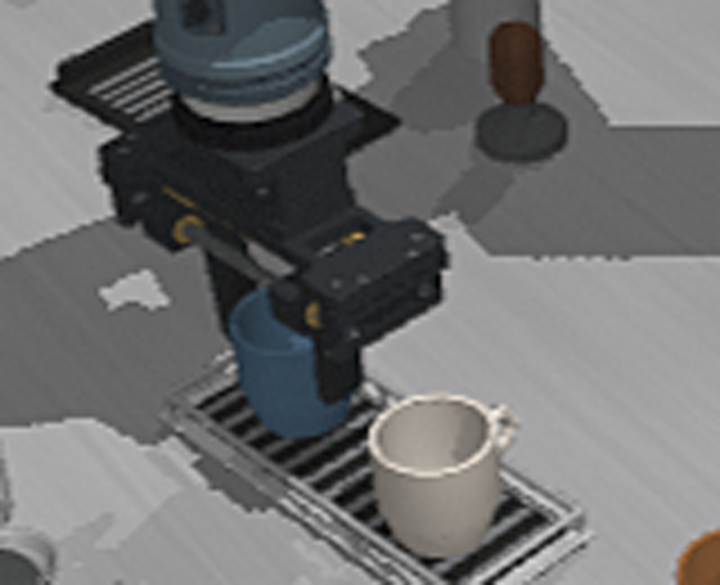

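>>> carry_out:
  moves:
    - [[0.02,0.15,0.05,0,0,0,53],[0,0.15,0,0,0,0,53],[0,0.06,0,0,0,0,53],[0,0.04,0,0,0,0,53],[0,0.02,0,0,0,0,53],[0,0,0,0,0,0,53]]

```text
time_s: 31.3
eef_pos: [0.6518, -0.0231, 0.0415]
tool_rot: [[0.173, 0.006, 0.985], [-0.985, 0.0, 0.173], [0.001, -1.0, 0.006]]
force: [0.1, -0.0, -1.5]
gripper_width: 0.0623
```

>>> carry_out:
  moves:
    - [[0,0.05,-0.05,0,0,0,53],[0,0.03,0,0,0,0,53],[0,0,0,0,0,0,53]]

```text
time_s: 31.6
eef_pos: [0.6523, -0.0233, 0.0414]
tool_rot: [[0.173, 0.012, 0.985], [-0.985, 0.0, 0.173], [0.002, -1.0, 0.012]]
force: [-0.0, 0.4, -2.3]
gripper_width: 0.0622
```

>>> carry_out:
  moves:
    - [[0,0,0,0,0,0,88],[0,0,0,0,0,0,88],[0,0,0,0,0,0,88],[0,0,0,0,0,0,88],[0,-0.4,0,0,0,0,88],[0,-0.7,0,0,0,0,88],[0,-0.9,0,0,0,0,88],[0,-0.9,0,0,0,0,88],[0,-0.6,0,0,0,0,88],[0,0,-0.2,0,0,0,88]]

```text
time_s: 32.6
eef_pos: [0.6428, -0.025, 0.1904]
tool_rot: [[0.173, 0.013, 0.985], [-0.985, -0.0, 0.173], [0.003, -1.0, 0.013]]
force: [0.4, -0.7, -0.3]
gripper_width: 0.088
```

```bash
python3 - <<'E'
from h import *
im=snap('scene','s19');t=snap('top','t19')
cv2.imwrite('pics/s19c.png',cv2.resize(im['color'][130:300,130:300,::-1],None,fx=3.5,fy=3.5,interpolation=cv2.INTER_CUBIC))
E
python3 plan.py .3935 -.197 .19 -80 88 .8
```

```text
t 32.7 p [ 0.6396 -0.0247  0.1858] yaw -80.1 tilt [ 0.    -1.     0.006] w 0.0879 F [ 0.2 -0.1 -0.2] q [-0.22  0.37  1.49  0.    1.28  1.17]
10 rows
[[0.32,-0.01,-0.68,-0.01,-0.0,0.0,88.0],[0.32,-0.01,-0.68,-0.01,-0.0,0.0,88.0],[0.32,-0.01,-0.68,-0.01,-0.0,0.0,88.0],[0.32,-0.01,-0.68,-0.01,-0.0,0.0,88.0],[0.32,-0.01,-0.68,-0.01,-0.0,0.0,88.0],[0.32,-0.01,-0.68,-0.01,-0.0,0.0,88.0],[0.32,-0.01,-0.68,-0.01,-0.0,0.0,88.0],[0.32,-0.01,-0.68,-0.01,-0.0,0.0,88.0],[0.32,-0.01,-0.68,-0.01,-0.0,0.0,88.0],[0.32,-0.01,-0.68,-0.01,-0.0,0.0,88.0]]
```

View pics/s19c.png

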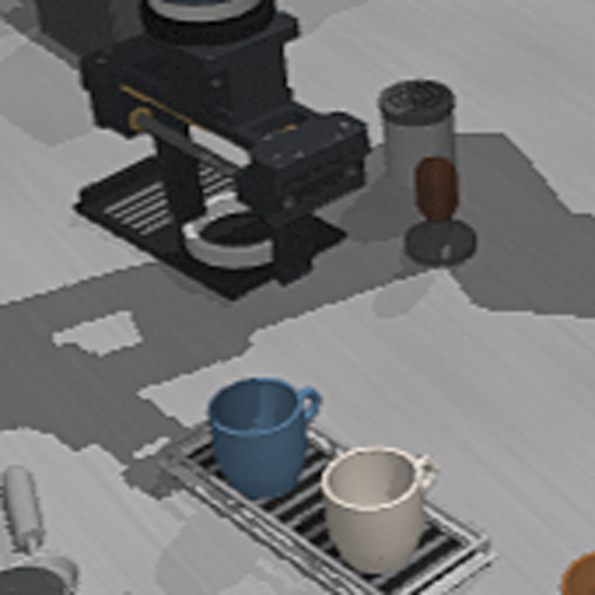

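Both cups stand side by side on the tray. The tamper is next, with the jaws set to 60 mm to stay clear of the shaker.

>>> carry_out:
  moves:
    - [[0.32,-0.05,-0.65,0,0,0,60],[0.32,0,-0.65,0,0,0,60],[0.32,0,-0.68,0,0,0,60],[0.32,0,-0.68,0,0,0,60],[0.32,0,-0.68,0,0,0,60],[0.32,0,-0.68,0,0,0,60],[0.32,0,-0.68,0,0,0,60],[0.32,0,-0.6,0,0,0,60],[0.2,0,-0.4,0,0,0,60],[0,0,0,0,0,0,60]]

```text
time_s: 33.7
eef_pos: [0.4123, -0.1704, 0.1661]
tool_rot: [[0.172, -0.026, 0.985], [-0.985, 0.018, 0.173], [-0.022, -1.0, -0.022]]
force: [0.3, 0.5, -1.1]
gripper_width: 0.0601
```

```bash
python3 plan.py .3935 -.197 .12 -80 60 .7;python3 - <<'E'
from h import *
im=snap('scene','s20')
cv2.imwrite('pics/s20c.png',cv2.resize(im['color'][110:250,150:320,::-1],None,fx=4.5,fy=4.5,interpolation=cv2.INTER_CUBIC))
E
```

```text
t 33.7 p [ 0.4123 -0.1704  0.1661] yaw -80.1 tilt [-0.022 -1.    -0.022] w 0.0601 F [ 0.3  0.5 -1.1] q [-0.66 -0.01  1.97 -0.    1.21  0.74]
3 rows
[[0.2,0.38,-0.18,0.09,-0.0,-0.08,60.0],[0.2,0.38,-0.19,0.09,-0.0,-0.08,60.0],[0.19,0.38,-0.19,0.09,-0.0,-0.08,60.0]]
```

View pics/s20c.png

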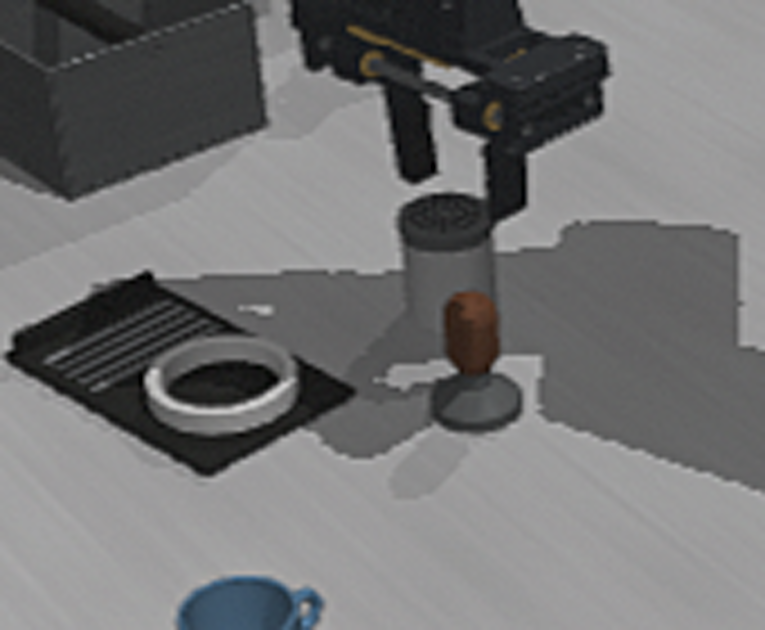

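```bash
python3 - <<'E'
from h import *
im=load('s20')
f=lambda x,y:((x+.5)/4.5-.5+150,(y+.5)/4.5-.5+110)
g=lambda X:((proj(im,X)-[150,110]+.5)*4.5-.5).round(0)
print('foot',ray(im,*f(477,398),.009),'well',ray(im,*f(222,377),.024))
a=np.linspace(0,2*np.pi,80)
def ell(c,r,z):
  E=np.array([g([c[0]+r*np.cos(k),c[1]+r*np.sin(k),z]) for k in a]); return E.min(0),E.max(0)
for c in[(.394,-.198)]: print('foot pred',ell(c,.029,0),ell(c,.029,.009), 'handle',ell(c,.017,.055))
for c in[(.515,-.295),(.518,-.290)]: print('well',c,ell(c,.046,.024),ell(c,.038,.024),ell(c,.046,.008))
E
```

```text
foot [ 0.39569626 -0.19416512  0.009     ] well [ 0.51833012 -0.28895106  0.024     ]
foot pred (array([430., 381.]), array([524., 433.])) (array([429., 369.]), array([523., 420.])) handle (array([443., 316.]), array([499., 345.]))
well (0.515, -0.295) (array([146., 332.]), array([298., 412.])) (array([159., 338.]), array([285., 405.])) (array([149., 353.]), array([301., 434.]))
well (0.518, -0.29) (array([145., 337.]), array([298., 418.])) (array([158., 343.]), array([284., 410.])) (array([149., 358.]), array([300., 440.]))
```

>>> carry_out:
  moves:
    - [[0.25,0.1,-0.2,0.1,0,-0.1,60],[0.2,0.1,-0.2,0.1,0,-0.1,60],[0.1,0.2,-0.05,0,0,0,60],[0,0.2,0,0,0,0,60],[0,0,0,0,0,0,60]]

```text
time_s: 34.25
eef_pos: [0.3986, -0.1925, 0.1374]
tool_rot: [[0.174, -0.007, 0.985], [-0.985, 0.008, 0.174], [-0.009, -1.0, -0.006]]
force: [0.2, -0.2, 0.7]
gripper_width: 0.0602
```

```bash
python3 plan.py .394 -.198 .04 -80 60 .6
```

```text
t 34.25 p [ 0.3986 -0.1925  0.1374] yaw -80.0 tilt [-0.009 -1.    -0.006] w 0.0602 F [ 0.2 -0.2  0.7] q [-0.72  0.01  2.01  0.    1.13  0.68]
5 rows
[[0.03,0.49,-0.02,0.01,0.0,-0.02,60.0],[0.03,0.49,-0.03,0.01,0.0,-0.02,60.0],[0.03,0.49,-0.03,0.01,0.0,-0.02,60.0],[0.02,0.49,-0.03,0.01,0.0,-0.02,60.0],[0.02,0.49,-0.03,0.01,0.0,-0.02,60.0]]
```

>>> carry_out:
  moves:
    - [[0.1,0.2,-0.12,0,0,-0.1,60],[0.03,0.45,-0.06,0,0,0,60],[0,0.45,-0.04,0,0,0,60],[0,0.45,-0.03,0,0,0,60],[0,0.4,0,0,0,0,60],[0,0.1,0,0,0,0,60],[0,0,0,0,0,0,60]]

```text
time_s: 34.95
eef_pos: [0.3895, -0.1995, 0.051]
tool_rot: [[0.177, -0.005, 0.984], [-0.984, -0.003, 0.177], [0.003, -1.0, -0.005]]
force: [0.9, -0.1, 0.7]
gripper_width: 0.06
```

```bash
python3 plan.py .394 -.198 .038 -80 60 .6; python3 - <<'E'
from h import *
im=snap('scene','s21')
cv2.imwrite('pics/s21c.png',cv2.resize(im['color'][110:250,150:320,::-1],None,fx=4.5,fy=4.5,interpolation=cv2.INTER_CUBIC))
E
```

```text
t 34.95 p [ 0.3895 -0.1995  0.051 ] yaw -79.8 tilt [ 0.003 -1.    -0.005] w 0.06 F [ 0.9 -0.1  0.7] q [-0.74  0.16  2.07 -0.01  0.91  0.66]
1 rows
[[-0.02,0.32,0.12,0.06,0.04,0.03,60.0]]
```

View pics/s21c.png

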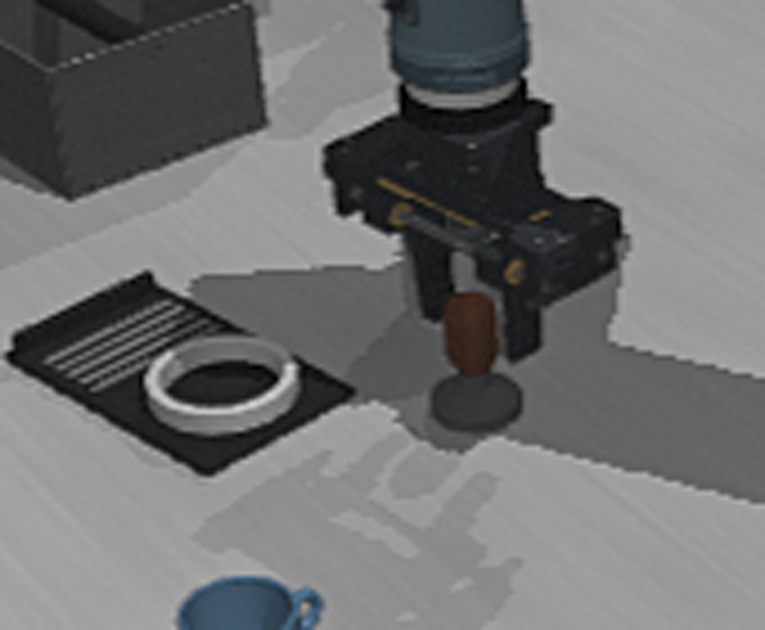

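>>> carry_out:
  moves:
    - [[0,0.2,0.1,0.05,0,0,60],[0,0.1,0,0,0,0,60],[0,0,0,0,0,0,60],[0,0,0,0,0,0,48],[0,0,0,0,0,0,38],[0,0,0,0,0,0,25],[0,0,0,0,0,0,25],[0,0,0,0,0,0,25],[0,0,0,0,0,0,25]]
  force: 25

```text
time_s: 35.9
eef_pos: [0.3957, -0.2002, 0.0408]
tool_rot: [[0.178, 0.004, 0.984], [-0.984, -0.006, 0.178], [0.007, -1.0, 0.003]]
force: [0.6, -0.2, -1.3]
gripper_width: 0.0331
```

```bash
python3 plan.py
```

```text
t 35.9 p [ 0.3957 -0.2002  0.0408] yaw -79.8 tilt [ 0.007 -1.     0.003] w 0.0331 F [ 0.6 -0.2 -1.3] q [-0.74  0.19  2.07 -0.    0.88  0.66]
```

>>> carry_out:
  moves:
    - [[0,-0.4,0,0,0,0,25],[0,-0.6,0,0,0,0,25],[0,-0.6,0,0,0,0,25],[0,-0.5,0,0,0,0,25],[0,-0.2,0,0,0,0,25],[0,0,0,0,0,0,25]]

```text
time_s: 36.5
eef_pos: [0.3921, -0.197, 0.1324]
tool_rot: [[0.177, -0.003, 0.984], [-0.984, -0.0, 0.177], [-0.0, -1.0, -0.003]]
force: [-0.1, -0.1, -3.6]
gripper_width: 0.0331
```

```bash
python3 plan.py .516 -.294 .13 -80 25 .6; python3 - <<'E'
from h import *
im=snap('scene','s22')
cv2.imwrite('pics/s22c.png',cv2.resize(im['color'][110:250,150:320,::-1],None,fx=4.5,fy=4.5,interpolation=cv2.INTER_CUBIC))
E
```

```text
t 36.5 p [ 0.3921 -0.197   0.1324] yaw -79.8 tilt [-0.    -1.    -0.003] w 0.0331 F [-0.1 -0.1 -3.6] q [-0.74  0.01  2.03 -0.    1.11  0.66]
7 rows
[[0.42,0.01,0.37,0.01,0.01,-0.0,25.0],[0.42,0.01,0.37,0.01,0.01,-0.0,25.0],[0.42,0.01,0.37,0.01,0.01,-0.0,25.0],[0.42,0.01,0.37,0.01,0.01,-0.0,25.0],[0.42,0.01,0.38,0.01,0.01,-0.0,25.0],[0.42,0.01,0.38,0.01,0.01,-0.0,25.0],[0.42,0.01,0.38,0.01,0.01,-0.0,25.0]]
```

View pics/s22c.png

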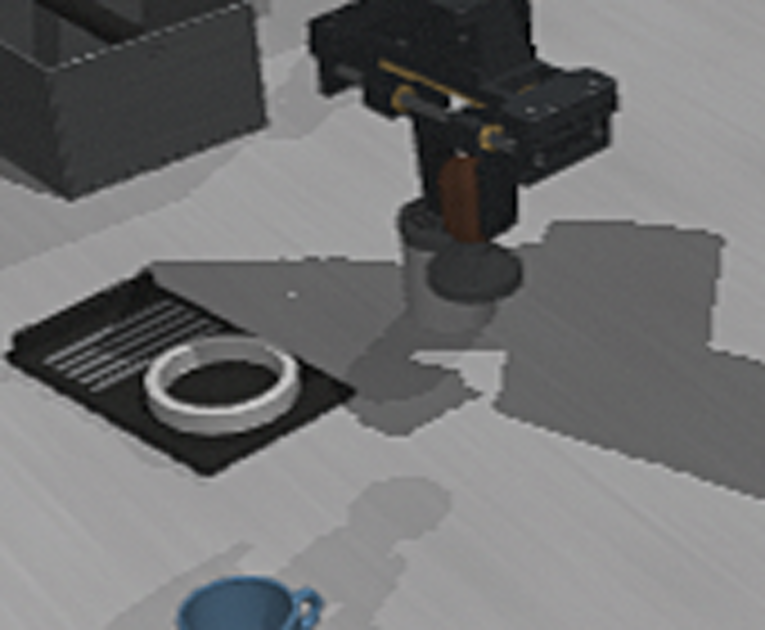

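```bash
python3 - <<'E'
from h import *
im=load('s22')
g=lambda X:((proj(im,X)-[150,110]+.5)*4.5-.5).round(0)
tc=np.array([.3921,-.197,.1324]);b=tc[2]-.0408
a=np.linspace(0,2*np.pi,80)
def ell(c,r,z):
  E=np.array([g([c[0]+r*np.cos(k),c[1]+r*np.sin(k),z]) for k in a]); return E.min(0),E.max(0)
print(ell(tc,.029,b),ell(tc,.029,b+.009),'handle',ell(tc,.017,b+.055),'neck',ell(tc,.017,b+.042))
s=load('s21');
E
python3 - <<'E'
import cv2
a=cv2.imread('pics/s22.png');cv2.imwrite('pics/s22d.png',cv2.resize(a[130:190,225:285],None,fx=9,fy=9,interpolation=cv2.INTER_CUBIC))
E
```

```text
(array([422., 254.]), array([520., 303.])) (array([421., 241.]), array([519., 290.])) handle (array([436., 182.]), array([494., 210.])) neck (array([437., 202.]), array([496., 230.]))
```

View pics/s22d.png

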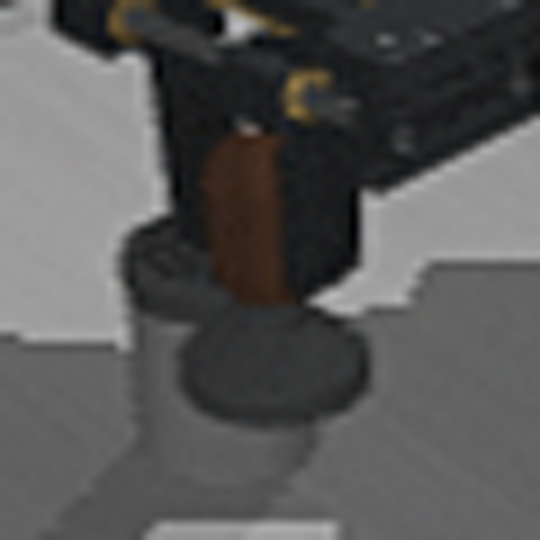

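>>> carry_out:
  moves:
    - [[0.3,0,0.25,0,0,0,25],[0.4,0,0.38,0,0,0,25],[0.4,0,0.38,0,0,0,25],[0.4,0,0.38,0,0,0,25],[0.4,0,0.38,0,0,0,25],[0.4,0,0.38,0,0,0,25],[0.3,0,0.3,0,0,0,25],[0.1,0,0.1,0,0,0,25],[0,0,0,0,0,0,25]]

```text
time_s: 37.45
eef_pos: [0.5078, -0.2819, 0.1128]
tool_rot: [[0.177, -0.023, 0.984], [-0.984, 0.017, 0.177], [-0.021, -1.0, -0.02]]
force: [-1.3, -0.7, -3.7]
gripper_width: 0.033
```

```bash
python3 plan.py .516 -.294 .09 -80 25 .6; python3 - <<'E'
from h import *
im=snap('scene','s23')
cv2.imwrite('pics/s23c.png',cv2.resize(im['color'][110:250,130:300,::-1],None,fx=4.5,fy=4.5,interpolation=cv2.INTER_CUBIC))
g=lambda X:((proj(im,X)-[130,110]+.5)*4.5-.5).round(0)
tc=manip.get_state()['eef_pos'];b=tc[2]-.0408
a=np.linspace(0,2*np.pi,80)
def ell(c,r,z):
  E=np.array([g([c[0]+r*np.cos(k),c[1]+r*np.sin(k),z]) for k in a]); return E.min(0),E.max(0)
print(ell(tc,.029,b),ell(tc,.029,b+.009))
E
```

```text
t 37.45 p [ 0.5078 -0.2819  0.1128] yaw -79.8 tilt [-0.021 -1.    -0.02 ] w 0.033 F [-1.3 -0.7 -3.7] q [-0.71  0.35  1.67 -0.    1.15  0.68]
2 rows
[[0.17,0.28,0.08,0.11,0.02,-0.12,25.0],[0.17,0.28,0.08,0.11,0.02,-0.12,25.0]]
(array([275., 284.]), array([373., 334.])) (array([273., 271.]), array([372., 321.]))
```

View pics/s23c.png

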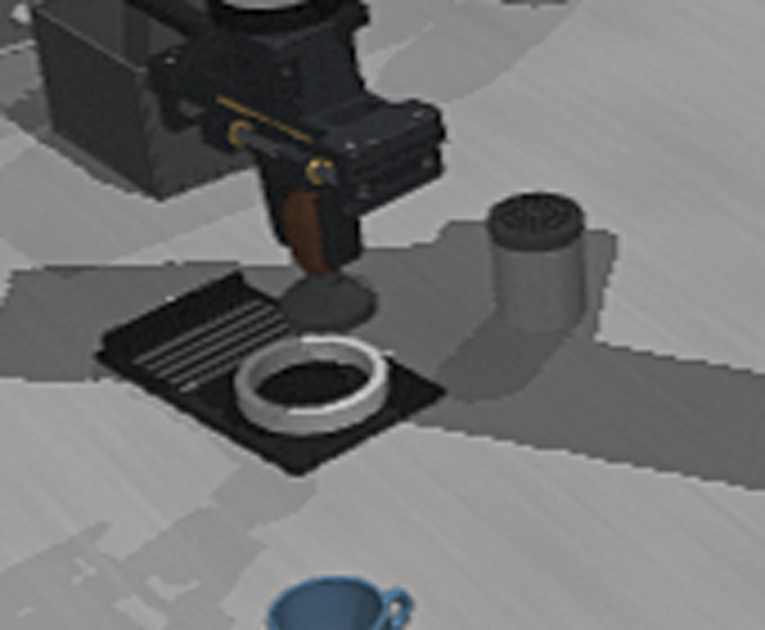

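>>> carry_out:
  moves:
    - [[0.2,-0.05,0.12,0.1,0,-0.12,25],[0.15,0.1,0.08,0.1,0,-0.1,25],[0.05,0.2,0,0,0,0,25],[0,0.2,0,0,0,0,25],[0,0,0,0,0,0,25]]

```text
time_s: 38.0
eef_pos: [0.5165, -0.2951, 0.0919]
tool_rot: [[0.177, -0.004, 0.984], [-0.984, 0.002, 0.177], [-0.002, -1.0, -0.003]]
force: [-1.1, 0.6, -3.3]
gripper_width: 0.0328
```

```bash
python3 plan.py .518 -.295 .055 -80 25 .6; python3 - <<'E'
from h import *
im=snap('scene','s24');t=snap('top','t24')
cv2.imwrite('pics/s24c.png',cv2.resize(im['color'][110:250,130:300,::-1],None,fx=4.5,fy=4.5,interpolation=cv2.INTER_CUBIC))
g=lambda X:((proj(im,X)-[130,110]+.5)*4.5-.5).round(0)
tc=manip.get_state()['eef_pos'];b=tc[2]-.0408
a=np.linspace(0,2*np.pi,80)
def ell(c,r,z):
  E=np.array([g([c[0]+r*np.cos(k),c[1]+r*np.sin(k),z]) for k in a]); return E.min(0),E.max(0)
print(ell(tc,.029,b),ell(tc,.029,b+.009))
E
```

```text
t 38.0 p [ 0.5165 -0.2951  0.0919] yaw -79.8 tilt [-0.002 -1.    -0.003] w 0.0328 F [-1.1  0.6 -3.3] q [-0.72  0.39  1.66 -0.    1.09  0.68]
2 rows
[[0.0,0.46,0.02,0.02,0.02,-0.01,25.0],[0.0,0.46,0.02,0.02,0.02,-0.01,25.0]]
(array([254., 308.]), array([351., 358.])) (array([252., 295.]), array([349., 345.]))
```

View pics/s24c.png

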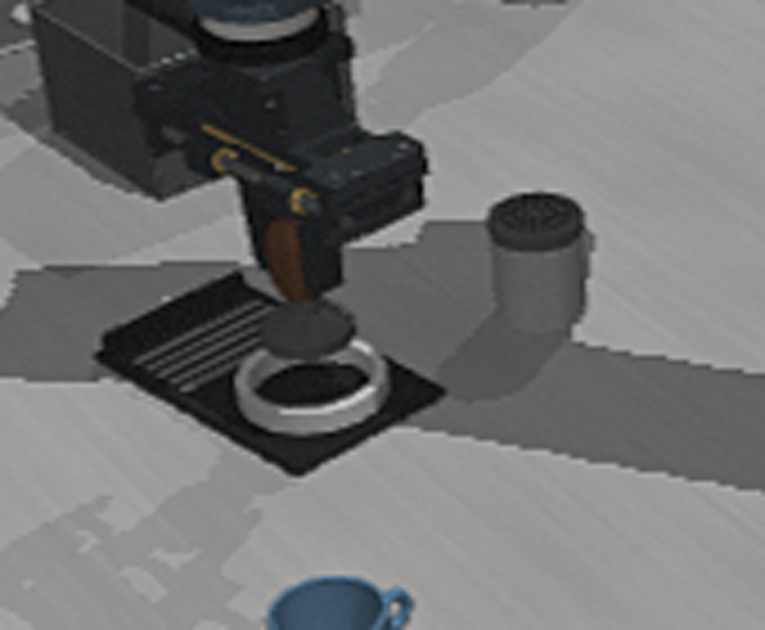

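>>> carry_out:
  moves:
    - [[0,0.25,0,0,0,0,25],[0,0.3,0,0,0,0,25],[0,0.25,0,0,0,0,25],[0,0.1,0,0,0,0,25],[0,0,0,0,0,0,25]]

```text
time_s: 38.6
eef_pos: [0.517, -0.2952, 0.0537]
tool_rot: [[0.177, -0.003, 0.984], [-0.984, 0.001, 0.177], [-0.001, -1.0, -0.002]]
force: [-0.8, 0.6, -4.5]
gripper_width: 0.033
```

```bash
python3 plan.py .518 -.295 .050 -80 25 .6; python3 - <<'E'
from h import *
im=snap('scene','s25')
cv2.imwrite('pics/s25c.png',cv2.resize(im['color'][110:250,130:300,::-1],None,fx=4.5,fy=4.5,interpolation=cv2.INTER_CUBIC))
E
```

```text
t 38.6 p [ 0.517  -0.2952  0.0537] yaw -79.8 tilt [-0.001 -1.    -0.002] w 0.033 F [-0.8  0.6 -4.5] q [-0.72  0.45  1.67 -0.    1.02  0.68]
1 rows
[[-0.0,0.09,0.03,0.03,0.04,-0.02,25.0]]
```

View pics/s25c.png

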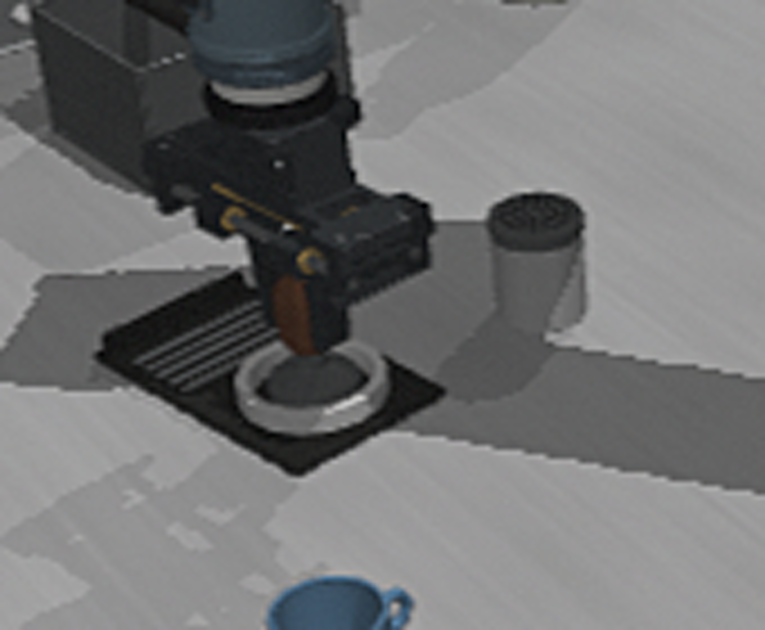

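The foot is inside the collar. Lowering until it makes contact.

>>> carry_out:
  moves:
    - [[0,0.08,0,0,0,0,25],[0,0.06,0,0,0,0,25],[0,0.04,0,0,0,0,25],[0,0,0,0,0,0,25]]

```text
time_s: 39.05
eef_pos: [0.5179, -0.2958, 0.0508]
tool_rot: [[0.178, -0.002, 0.984], [-0.984, -0.0, 0.178], [-0.0, -1.0, -0.002]]
force: [0.0, -0.4, -4.5]
gripper_width: 0.033
```

>>> carry_out:
  moves:
    - [[0,0.05,0,0,0,0,25],[0,0.04,0,0,0,0,25],[0,0.03,0,0,0,0,25],[0,0,0,0,0,0,25]]

```text
time_s: 39.45
eef_pos: [0.5188, -0.2963, 0.0503]
tool_rot: [[0.179, -0.0, 0.984], [-0.984, -0.002, 0.179], [0.002, -1.0, -0.001]]
force: [-0.8, 0.2, -3.0]
gripper_width: 0.033
```

>>> carry_out:
  moves:
    - [[0,0.05,0,0,0,0,25],[0,0,0,0,0,0,42],[0,0,0,0,0,0,55],[0,0,0,0,0,0,65],[0,0,0,0,0,0,65],[0,-0.3,0,0,0,0,65],[0,-0.6,0,0,0,0,65],[0,-0.9,0,0,0,0,65],[0,-0.9,0,0,0,0,65],[0,-0.9,0,0,0,0,65],[0,-0.4,0,0,0,0,65],[0,0,0,0,0,0,65]]

```text
time_s: 40.65
eef_pos: [0.5198, -0.2969, 0.2198]
tool_rot: [[0.178, 0.003, 0.984], [-0.984, -0.005, 0.178], [0.005, -1.0, 0.002]]
force: [-0.1, 0.2, -0.4]
gripper_width: 0.0649
```

```bash
python3 plan.py .25 -.45 .23 -80 65 .8; python3 - <<'E'
from h import *
im=snap('scene','s26')
cv2.imwrite('pics/s26c.png',cv2.resize(im['color'][110:250,130:300,::-1],None,fx=4.5,fy=4.5,interpolation=cv2.INTER_CUBIC))
E
```

```text
t 40.65 p [ 0.5198 -0.2969  0.2198] yaw -79.7 tilt [ 0.005 -1.     0.002] w 0.0649 F [-0.1  0.2 -0.4] q [-0.72  0.25  1.57 -0.    1.32  0.68]
10 rows
[[0.26,-0.03,-0.73,-0.0,0.01,0.01,65.0],[0.26,-0.03,-0.73,-0.0,0.01,0.01,65.0],[0.26,-0.03,-0.73,-0.0,0.01,0.01,65.0],[0.26,-0.03,-0.73,-0.0,0.01,0.01,65.0],[0.26,-0.03,-0.73,-0.0,0.01,0.01,65.0],[0.26,-0.03,-0.73,-0.0,0.01,0.01,65.0],[0.26,-0.03,-0.73,-0.0,0.01,0.01,65.0],[0.26,-0.03,-0.73,-0.0,0.01,0.01,65.0],[0.26,-0.03,-0.73,-0.0,0.01,0.01,65.0],[0.26,-0.03,-0.73,-0.0,0.01,0.01,65.0]]
```

View pics/s26c.png

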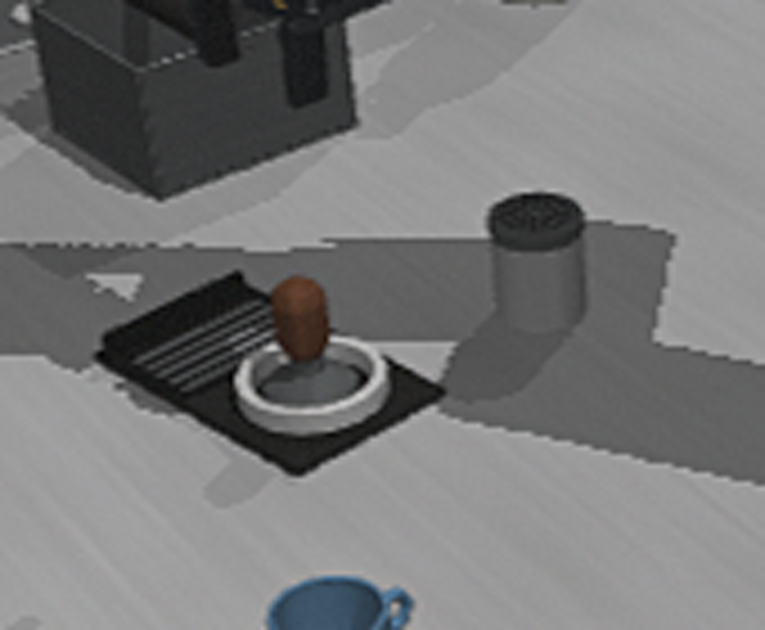

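The tamper stands upright in the collar. One last look in both views.

```bash
python3 - <<'E'
from h import *
im=snap('scene','s27');t=snap('top','t27')
cv2.imwrite('pics/t27c.png',cv2.resize(t['color'][130:330,130:530,::-1],None,fx=2,fy=2,interpolation=cv2.INTER_CUBIC))
E
```

```text
(no output)
```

View pics/t27c.png

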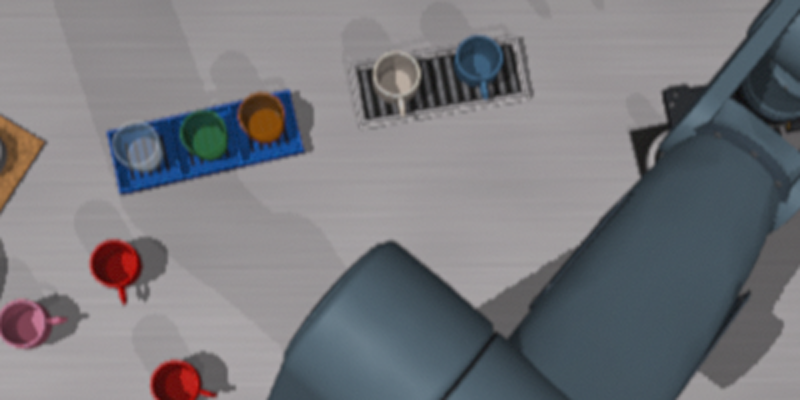

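View pics/s27.png

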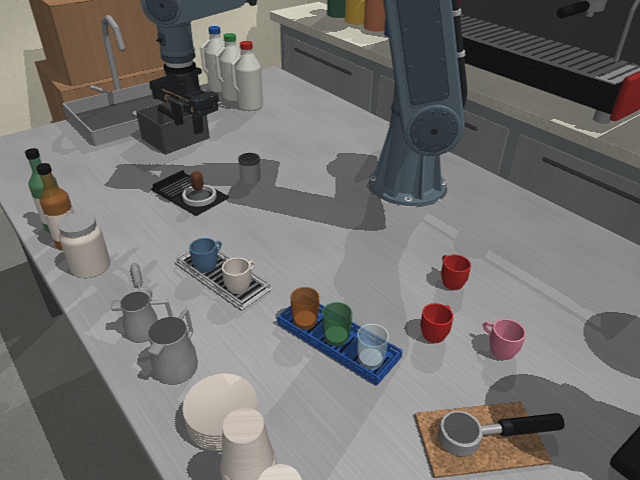

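```bash
python3 -c "
from cell import manip
print(manip.finish_job(), manip.get_state()['time_s'])"
```

```text
the job is handed in; nothing more can be done
the job is handed in; nothing more can be done
```

The job is done and handed in at about 41 s of the 125 s allowed, in the order you gave. The clear and amber glasses stand in the two end bays of the rack. The white and blue cups are side by side on the tray with their handles over the rail, and the tamper foot is down in the metal-rimmed cup.

**Last checks:** The final pictures show everything upright. In the side view, the green glass and the shaker look to be where they were. The arm hid most of the tamping mat in the last top view, so the tamper was confirmed only from the side.

**Disagreements:** The two cameras differed by 2–8 mm early on, and I went by the side view because it matched the gripper's position after the first placements. The tamper's foot hung about 2–3 mm off the gripper's line while carried. The wrist force readings stayed within a few newtons throughout.

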